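# Load a sample cassette into a dry box airlock

## Task

Load the blue-lidded sample cassette into the dry box's airlock. Before you open the outer door, feel that the inner gate is shut by pressing its red T-handle firmly down until it will go no further; then swing the outer door wide open, stand the cassette inside squarely in line with the grey-lidded one, pushed back flush against it with no gap left, let it go and shut the outer door fully. Knock nothing over and leave the glassware standing where it is.

Things in the scene. Friction and masses are not known exactly. Their poses are not given: they have to be found in the camera images.
- airlock: white benchtop dry box with a small airlock standing out of its front, fixed to the bench. Origin: on the bench under the middle of the airlock's front; x runs inward away from the robot, y left, z up. Outside, the airlock is 156 mm wide and its roof's top is at z = 191 mm; a brass valve stands 24 mm out of its right wall at x = 50 mm, z = 100 mm (red lever up to z = 132 mm)
- mouth (a point): middle of the airlock floor's front edge, z = 35 mm over the bench; axes as the airlock's. Inside, from here: 140 mm wide (y = -70 to 70 mm), 150 mm high under the 6 mm clear roof, 82 mm deep (x) to a 10 mm high stop bar across the floor; two cassettes one behind the other take 72 mm of that depth
- window_foot (a point): foot of the dry box's sloping window, above the airlock's rear end, at airlock x = 112 mm, y = 0, z = 185 mm. From here the dry box's front slopes up and back, 94 mm back at its top 320 mm over the bench; it reaches from y = -110 to 330 mm. In front of it a gland block (x = 90 to 112 mm, top z = 201 mm) on the airlock's roof guides the inner gate
- inner_gate (a joint): inner door: an aluminium gate plate between airlock and dry box that slides straight up, in m: 0 is shut, with the two collars under its T-handle down on the gland block, larger is raised. It may start up to 12 mm open. It stays where it is left: friction 4 N, its weight 1.8 N
- gate_top (a point): middle of the top of the inner gate's red T-handle, a bar 80 mm long (airlock y) and 16 mm wide (airlock x); its top is at z = 232 mm when the gate is shut; moves with the gate. Airlock frame: x = 101 mm, y = 0
- outer_door (a joint): outer door on the airlock's front: aluminium frame with a clear pane, hinged on a vertical axis at its left edge, in rad: 0 is shut, it opens toward the robot and to the left, up to 1.9. It stays where it is left (friction 0.12 N m). 157 mm wide, 10 mm thick, its outer face 11 mm in front of the hinge axis when shut, from z = 30 to 191 mm
- door_handle (a point): grip point on the door's upright black bar handle: bar 13 mm in diameter, from z = 102 to 177 mm, this point on its axis at z = 155 mm; it stands 32 mm off the door's face on two 8 mm stems (at z = 112 and 167 mm), 121 mm from the hinge axis along the door (when shut: airlock x = -43 mm, y = -40 mm); moves with the door
- door_hinge (a point): point on the outer door's vertical hinge axis, half-way up the door (airlock frame: x = 0, y = 81 mm, z = 110 mm)
- cassette_mid (a point): centre of the sample cassette to be loaded, a closed white plastic box with a blue lid, 36 mm (x) by 32 mm (y) by 50 mm high (z), 90 g, loose, standing upright on the bench beside the glassware; the same when turned half round, and either of its two 32 mm wide faces may go to the back
- stored_mid (a point): centre of the cassette already in the airlock: the same box with a grey lid, loose, standing on the airlock's floor in front of the stop bar (up to 10 mm short of it), its 36 mm side along the airlock's x; it slides easily
- bottle_mid (a point): middle of a small clear bottle with a white cap, 27 mm in diameter, 58 mm high, standing on the bench near the cassette
- cylinder_mid (a point): middle of a slim glass measuring cylinder, 132 mm high, 26 mm in diameter on a 42 mm hexagonal foot, standing on the bench near the cassette
- dropper_mid (a point): middle of a glass dropper bottle with a red bulb, 58 mm in diameter, 134 mm high, standing on the bench to the left of the outer door's swing
Things that resemble listed ones, but are neither listed nor needed, are in the scene too. Leave any purple or turquoise look-alike of the part that bears cassette_mid alone.

How it is judged:
By the outcome, as a careful person would: the job done as asked, in the order asked, and still so for the second after the job is handed in, with the robot touching nothing.
It also fails if it takes over 72 s, if anything falls off the work surface, if the arm or the gripper's body presses on something with over 40 N, if the wrist force passes 120 N, or if a joint passes its speed limit or range.

## Robot

A 7-joint arm with a two-finger parallel gripper is mounted at the origin on a cart in front of the work surface, level with it; the furniture and walls round the work are solid. World frame = base frame: x ahead of the robot, y to its left, z up, the work surface at z = 0. Lengths are in mm, angles in rad, forces in N, time in s.
With the tool pointing down it reaches from about 400 to 875 mm from the base axis. Payload 4.4 kg.
Tool frame: the origin (TCP) lies between the finger pads; the fingertips stand 22 mm ahead of it and the grasp point (between the pads) lies 3 mm ahead of it; z points along the fingers, y is the line along which they close (so a half turn about z gives the same grasp; the last joint's range is limited). The gripper opens to 85 mm and grips with 20 to 120 N. Pads are 22 mm wide; open, the fingers measure 114 mm over their backs; the gripper's body (76 mm by 85 mm) begins 54 mm behind the grasp point. The pads swing forward as they close: fully open they stand 13 mm farther back than shut.
Start: joints at [-1.247, 0.628, 0.038, 1.517, -0.027, 0.996, -0.02], TCP at [246.981, 601.264, 253.313] pointing down, gripper open.
Joint ranges: [-3.06, 3.06], [-0.37, 2.12], [-1.25, 1.32], [0.18, 2.47], [-1.1, 4.24], [0.23, 1.98], [-2.94, 2.94]. Speed limits (rad/s): [2.57, 2.57, 3.14, 3.14, 3.14, 3.14, 3.14].

## Interface

Orientations are given as [roll, pitch, yaw] about the fixed x, y, z axes, in that order (R = Rz(yaw) Ry(pitch) Rx(roll)).
In Python, from cell import ctrl gives the robot as it stands.
- The arm moves only by the tool step_arm, never from a script. Its argument "plan" is a list of rows, each an object of numbers: "dx", "dy", "dz": the shift along the tool's x, y, z scaled (see below); "ax", "ay", "az": the turn, a rotation vector about the tool's x, y, z scaled (see below); "gripper": the opening, from 0 (shut) to 1 (fully open). A call has 1 to 20 rows; each row shifts and turns the commanded pose from where the row before left it, along the tool's axes as they then stand; what a row does not reach is not made up. The controller multiplies each number of a shift by 0.3 m and each number of a turn by 90 degrees. A row lasts 1/8 s, in which the tool goes at most 62.5 mm and 10.7 degrees, less where a joint would pass 70% of its speed; a pose out of reach is approached as far as the arm can. A call with a number of a shift or a turn outside -1 to 1 is refused whole. A call with a gripper value outside its range is refused whole. The fingers move at their own pace and stop on an object; the grip force is fixed at half the most. Time passes only in rows, so rows that do not move let the fingers close. It gives the time, the measured TCP pose, the force, the opening and the grip force at its end, in the units of the state.
- ctrl.read_state(): the state, without advancing time (a new reading comes with each control period).
- ctrl.get_image(name): name is "side" or "top" or "wrist"; returns a dict with "color" (400x640x3 uint8, red, green, blue), "range_z" (400x640 float32, mm along the optical axis (not along the pixel's ray), 0 where there is no reading), "fx", "fy", "cx", "cy" (pixels), "k1" (the pictures are not rectified: a ray, as slopes to the right and down, at radius r is drawn at 1 + k1 r^2 times it, then the intrinsics apply), "T" (4x4, takes a point from camera to world coordinates); the wrist camera has in their place "T_tool_cam" (4x4, takes a point from camera to tool coordinates, whose origin is the TCP and whose axes are the flange's). Camera axes: x right, y down, z forward; pixel columns grow to the right and rows downward; lengths in mm; the calibration is good to about 2 mm. A picture is of the moment at which its call begins: read the wrist's pose just before it.
- ctrl.finish_job(): hands the job in; it is judged then, once.
The state is a dict: "clock": time; "qpos": joint angles; "qd": joint speeds; "tau": joint torques, N m; "eef_pos": TCP position; "tool_rot": TCP orientation; "force": force on the tool from outside, world axes, zero at the start; "torque": the same for the moment, N m; "width": finger opening in mm; "gripper_force": force on a finger pad.
Only numpy, scipy, OpenCV 4.12 (cv2) and the standard library are available. Lean on these libraries where they do the work, as an engineer would, in place of code of your own. Each camera call takes 0.05 s, during which the arm holds its last target. There are 200 camera calls.

## Working session

There is one attempt and no reset: what is moved stays moved. The work goes in short steps, Python scripts to look and compute and a tool call to move; the robot and the scene stay as the last step left them, time stands still between calls to the robot, and variables do not carry over. Pictures are saved under pics/ and viewed, at most 10 in all, crops included, and the job is handed in when it is done.

Besides the shell and the picture viewer there is one more tool, called after "Call:" by a JSON object that holds its "op" and its "data". step_arm: Moves the arm, as the interface text tells. Shifts and turns lie within -1 to 1; 1 stands for 0.3 m of shift or 90 degrees of turn. Its arguments: {"type":"object","properties":{"plan":{"type":"array"}},"required":["plan"]}

```bash
mkdir -p pics; ls
cat > h.py <<'E'
import numpy as np, cv2
from scipy.spatial.transform import Rotation as R
from cell import ctrl
def grab(n):
    s=ctrl.read_state(); im=ctrl.get_image(n)
    if n=="wrist":
        T=np.eye(4); r=np.array(s["tool_rot"]); T[:3,:3]=R.from_euler("xyz",r).as_matrix() if r.size==3 else r
        T[:3,3]=s["eef_pos"]; im["T"]=T@np.array(im["T_tool_cam"])
    im["T"]=np.array(im["T"]); return im
def K(im): return np.array([[im["fx"],0,im["cx"]],[0,im["fy"],im["cy"]],[0,0,1.]]), np.array([im["k1"],0,0,0,0.])
def cloud(im):
    h,w=im["range_z"].shape; k,d=K(im)
    g=np.stack(np.meshgrid(np.arange(w),np.arange(h)),-1).reshape(-1,1,2).astype(np.float64)
    n=cv2.undistortPoints(g,k,d).reshape(h,w,2); z=im["range_z"].astype(float)
    P=np.dstack([n*z[...,None],z]); return P@im["T"][:3,:3].T+im["T"][:3,3]
def rayz(im,uv,z):
    k,d=K(im); n=cv2.undistortPoints(np.array(uv,float).reshape(-1,1,2),k,d).reshape(-1,2)
    D=np.c_[n,np.ones(len(n))]@im["T"][:3,:3].T; o=im["T"][:3,3]
    return o+D*((z-o[2])/D[:,2])[:,None]
def proj(im,P):
    k,d=K(im); T=np.linalg.inv(im["T"]); return cv2.projectPoints(np.atleast_2d(P)@T[:3,:3].T+T[:3,3],np.zeros(3),np.zeros(3),k,d)[0].reshape(-1,2)
def save(im,n): cv2.imwrite("pics/"+n,im["color"][...,::-1])
E
python3 - <<'E'
from h import *
print(ctrl.read_state())
for n in("side","top"):
    im=grab(n); save(im,n+"0.png"); print(n,im["T"].round(3),im["fx"],im["k1"])
E
```

```text
pics
{'clock': 0.0, 'qpos': array([-1.24676935,  0.62935145,  0.03842336,  1.5183427 , -0.02697503,
        0.99629271, -0.01998924]), 'qd': array([ 0.00059921, -0.00014858, -0.00031865,  0.00104268, -0.0004638 ,
       -0.00137319, -0.00079915]), 'tau': array([ 2.11647844e-04, -5.63405299e+01,  1.22656245e+00, -1.93439591e+01,
        1.10959826e-02,  1.05258744e-02,  1.69453887e-05]), 'eef_pos': array([246.77095139, 600.72051249, 252.39335278]), 'tool_rot': array([-3.13971631e+00,  3.45002602e-05,  2.75180567e+00]), 'force': array([ 0.01800678, -0.08888267,  0.07934546]), 'torque': array([ 0.00080937, -0.01586213, -0.01352185]), 'gripper_force': 0.0, 'width': 85.3922749379292}
side [[ 2.45000e-01 -4.48000e-01  8.60000e-01 -7.22761e+02]
 [-9.69000e-01 -9.30000e-02  2.27000e-01 -2.96261e+02]
 [-2.20000e-02 -8.89000e-01 -4.57000e-01  8.60872e+02]
 [ 0.00000e+00  0.00000e+00  0.00000e+00  1.00000e+00]] 462.15246175323466 -0.09512209871349622
top [[-1.900000e-02 -9.960000e-01  8.700000e-02  4.689280e+02]
 [-1.000000e+00  1.800000e-02 -7.000000e-03  6.862000e+01]
 [ 6.000000e-03 -8.800000e-02 -9.960000e-01  1.615945e+03]
 [ 0.000000e+00  0.000000e+00  0.000000e+00  1.000000e+00]] 498.92682449396784 -0.1018952466834826
```

View pics/side0.png

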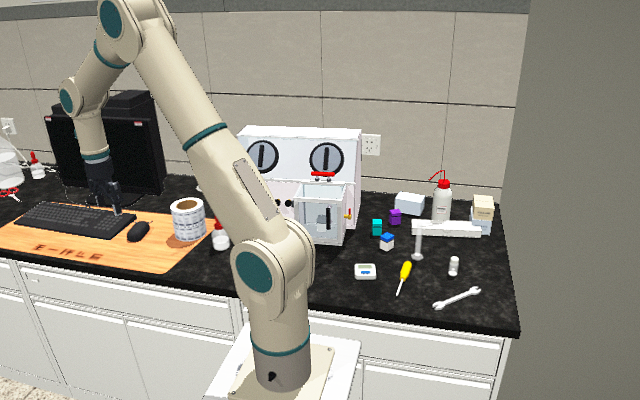

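View pics/top0.png

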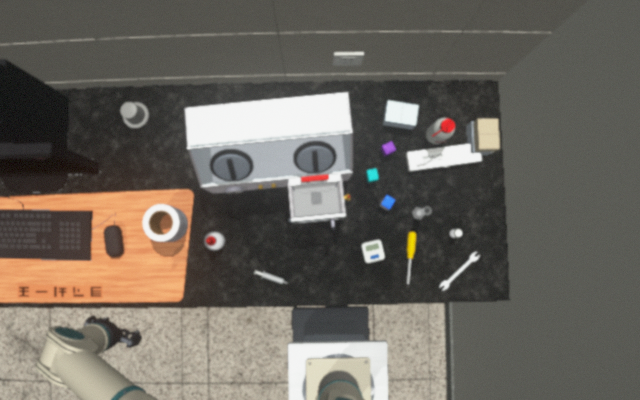

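The side view shows the dry box with its red T-handle at (322,174) and the blue cassette at (387,241). The arm hides part of the airlock's left. In the top view the T-handle is at (315,178), the airlock roof at (317,203), the blue cassette at (388,202), the cylinder at (420,212), the bottle at (455,233) and the dropper at (214,241). Next I'll measure these.

Run:
```python
from h import *
im=grab("top"); C=cloud(im); hsv=cv2.cvtColor(im["color"],cv2.COLOR_RGB2HSV)
H,S,V=[hsv[...,i].astype(int) for i in range(3)]
def blobs(name,m,amin=8):
    n,l,st,ce=cv2.connectedComponentsWithStats(m.astype(np.uint8))
    for i in range(1,n):
        if st[i,4]>=amin:
            p=C[l==i]; p=p[im["range_z"][l==i]>0]; print(name,ce[i].round(1),st[i,4],np.median(p,0).round(1),"max",p.max(0).round(),"min",p.min(0).round())
            r=cv2.minAreaRect(np.argwhere(l==i)[:,::-1].astype(np.float32)); b=cv2.boxPoints(r); q=rayz(im,b,np.median(p[:,2])); print("   box",q[:,:2].round(0).tolist())
red=((H<8)|(H>172))&(S>140)&(V>80); blobs("red",red)
blue=(abs(H-110)<12)&(S>120)&(V>80); blobs("blue",blue)
# box: roof of dry box and airlock
z=C[...,2]
for nm,a,b,u0,u1,v0,v1 in(("drytop",300,340,180,360,85,150),("airroof",150,215,275,360,170,230),("bottle",30,75,445,465,222,242),("cyl",20,150,405,435,200,225),("dropper",20,150,198,230,225,255)):
    m=np.zeros(z.shape,bool); m[v0:v1,u0:u1]=True; m&=(z>a)&(z<b); p=C[m]
    if len(p): 
        r=cv2.minAreaRect(p[:,:2].astype(np.float32)); print(nm,len(p),np.median(p,0).round(1),p[:,2].max().round(),r)
c=cv2.resize(im["color"][165:260,195:475],None,fx=2.8,fy=2.8,interpolation=cv2.INTER_CUBIC); cv2.imwrite("pics/c0.png",c[...,::-1])
```

```text
red [447.7 125. ] 157 [ 809.4 -336.2  165.9] max [ 874. -305.  221.] min [ 787. -409.   -2.]
   box [[833.0, -318.0], [833.0, -361.0], [793.0, -359.0], [793.0, -317.0]]
red [314.6 177.8] 115 [649.6  64.8 234.8] max [658.  98. 241.] min [641.  28. 227.]
   box [[654.0, 99.0], [659.0, 29.0], [646.0, 28.0], [641.0, 98.0]]
red [210.4 240.2] 49 [482.8 379.3 123.8] max [492. 389. 138.] min [474. 373.  89.]
   box [[492.0, 391.0], [492.0, 367.0], [474.0, 367.0], [474.0, 391.0]]
blue [388.1 201.6] 149 [ 593.6 -168.5   49.6] max [ 623. -145.   57.] min [ 571. -199.   -8.]
   box [[584.0, -142.0], [621.0, -162.0], [603.0, -194.0], [567.0, -175.0]]
blue [374.2 256.4] 8 [ 423.3 -123.1   17.6] max [ 424. -116.   20.] min [ 420. -132.   13.]
   box [[424.0, -116.0], [423.0, -132.0], [420.0, -132.0], [420.0, -116.0]]
drytop 7768 [787.6 176.7 320.1] 330.0 ((780.7968139648438, 185.20449829101562), (145.53353881835938, 441.4152526855469), 4.303946018218994)
airroof 2655 [603.7  62.7 192.3] 215.0 ((594.7987670898438, 70.06330871582031), (222.8804168701172, 169.54693603515625), 87.82743072509766)
bottle 68 [ 491.3 -381.3   56.3] 64.0 ((492.2773132324219, -383.08319091796875), (25.34920883178711, 22.436859130859375), 87.0059814453125)
cyl 100 [ 557.9 -269.1  105.3] 137.0 ((558.333984375, -272.7224426269531), (25.354372024536133, 24.328433990478516), 32.5633544921875)
dropper 309 [482.9 375.9  67.3] 138.0 ((483.22943115234375, 382.55224609375), (55.77995300292969, 56.08094024658203), 64.78193664550781)
```

View pics/c0.png

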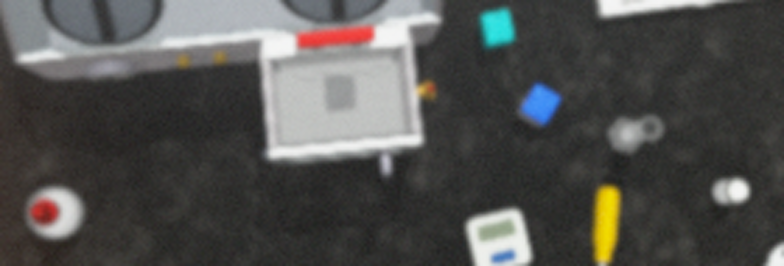

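The crop confirms the layout. The airlock's yaw is about 4.3°, and both the handle bar and the dry box top give that figure. The stored cassette shows grey at crop (340,92) and the blue cassette at crop (540,104), turned about -28°. I'll start moving towards the T-handle.

Call:
{"op": "step_arm", "data": {"plan": [{"dz":-0.09,"az":-0.0985,"gripper":0},{"dz":-0.09,"az":-0.0985,"gripper":0},{"dz":-0.09,"az":-0.0985,"gripper":0},{"dx":-0.064,"dy":-0.169,"gripper":0},{"dx":-0.064,"dy":-0.169,"gripper":0},{"dx":-0.064,"dy":-0.169,"gripper":0},{"dx":-0.064,"dy":-0.169,"gripper":0},{"dx":-0.064,"dy":-0.169,"gripper":0},{"dx":-0.064,"dy":-0.169,"gripper":0},{"dx":-0.064,"dy":-0.169,"gripper":0},{"dx":-0.064,"dy":-0.169,"gripper":0},{"dx":-0.064,"dy":-0.169,"gripper":0},{"dx":-0.064,"dy":-0.169,"gripper":0},{"dx":-0.064,"dy":-0.169,"gripper":0},{"gripper":0}]}}

```text
invalid input
```

Run:
```python
from h import *
im=grab("wrist"); save(im,"w1.png"); s=ctrl.read_state(); print(s["eef_pos"],s["tool_rot"],s["qpos"],s["width"],s["force"]); print(im["T"].round(2)); print(np.array(im["T_tool_cam"]).round(3))
C=cloud(im); np.save("w1.npy",C)
hsv=cv2.cvtColor(im["color"],cv2.COLOR_RGB2HSV);H,S,V=[hsv[...,i].astype(int) for i in range(3)]
m=((H<8)|(H>172))&(S>140)&(V>80)&(C[...,2]>200); p=C[m]; print(m.sum(),np.median(p,0),cv2.minAreaRect(p[:,:2].astype(np.float32)))
```

```text
[246.84656007 600.92735259 252.72360426] [-3.14041605e+00  3.12473698e-05  2.75180230e+00] [-1.24680055  0.62901516  0.03845571  1.51799348 -0.02696048  0.99627894
 -0.02001346] 85.33576892003059 [ 0.64468284 -0.40270367 -0.00604876]
[[ 3.8000e-01  8.8000e-01  2.7000e-01  1.7828e+02]
 [ 9.2000e-01 -3.6000e-01 -1.1000e-01  6.2905e+02]
 [-0.0000e+00  2.9000e-01 -9.6000e-01  3.7348e+02]
 [ 0.0000e+00  0.0000e+00  0.0000e+00  1.0000e+00]]
[[-0.00000e+00 -9.56000e-01 -2.93000e-01  7.40730e+01]
 [ 1.00000e+00 -1.00000e-03  1.00000e-03 -1.13000e-01]
 [-2.00000e-03 -2.93000e-01  9.56000e-01 -1.20883e+02]
 [ 0.00000e+00  0.00000e+00  0.00000e+00  1.00000e+00]]
0 [nan nan nan] ((0.0, 0.0), (0.0, 0.0), 0.0)
  return _methods._mean(a, axis=axis, dtype=dtype,
  ret = um.true_divide(
```

View pics/w1.png

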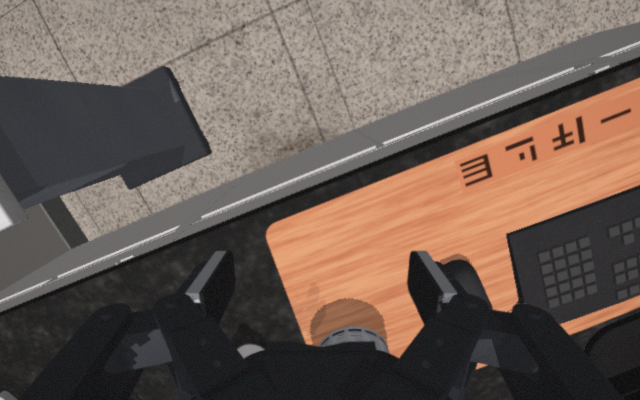

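The wrist picture shows only the bench's left end, because the move was refused and the arm hasn't moved. I'll send it again with every key filled in.

Call:
{"op": "step_arm", "data": {"plan": [{"dx":0,"dy":0,"dz":-0.09,"ax":0,"ay":0,"az":-0.0985,"gripper":0},{"dx":0,"dy":0,"dz":-0.09,"ax":0,"ay":0,"az":-0.0985,"gripper":0},{"dx":0,"dy":0,"dz":-0.09,"ax":0,"ay":0,"az":-0.0985,"gripper":0},{"dx":-0.064,"dy":-0.169,"dz":0,"ax":0,"ay":0,"az":0,"gripper":0},{"dx":-0.064,"dy":-0.169,"dz":0,"ax":0,"ay":0,"az":0,"gripper":0},{"dx":-0.064,"dy":-0.169,"dz":0,"ax":0,"ay":0,"az":0,"gripper":0},{"dx":-0.064,"dy":-0.169,"dz":0,"ax":0,"ay":0,"az":0,"gripper":0},{"dx":-0.064,"dy":-0.169,"dz":0,"ax":0,"ay":0,"az":0,"gripper":0},{"dx":-0.064,"dy":-0.169,"dz":0,"ax":0,"ay":0,"az":0,"gripper":0},{"dx":-0.064,"dy":-0.169,"dz":0,"ax":0,"ay":0,"az":0,"gripper":0},{"dx":-0.064,"dy":-0.169,"dz":0,"ax":0,"ay":0,"az":0,"gripper":0},{"dx":-0.064,"dy":-0.169,"dz":0,"ax":0,"ay":0,"az":0,"gripper":0},{"dx":-0.064,"dy":-0.169,"dz":0,"ax":0,"ay":0,"az":0,"gripper":0},{"dx":-0.064,"dy":-0.169,"dz":0,"ax":0,"ay":0,"az":0,"gripper":0},{"dx":0,"dy":0,"dz":0,"ax":0,"ay":0,"az":0,"gripper":0}]}}

```text
clock: 2.08
eef_pos: [500.3, 55.6, 334.2]
tool_rot: [-3.139, 0.0, -3.076]
force: [0.0, 0.7, 0.5]
width: 0.2
gripper_force: 0.0
```

```bash
cat > lw.py <<'E'
from h import *
import sys
im=grab("wrist"); save(im,sys.argv[1]+".png"); s=ctrl.read_state(); print(s["clock"],s["eef_pos"].round(1),s["tool_rot"].round(4),s["qpos"].round(3).tolist(),s["width"],s["force"].round(1))
C=cloud(im); np.savez("last.npz",C=C,c=im["color"],T=im["T"])
hsv=cv2.cvtColor(im["color"],cv2.COLOR_RGB2HSV);H,S,V=[hsv[...,i].astype(int) for i in range(3)]
for nm,m,a in(("red",((H<8)|(H>172))&(S>140)&(V>80),200),("blue",(abs(H-110)<12)&(S>120)&(V>80),30)):
    m&=C[...,2]>a
    n,l,st,ce=cv2.connectedComponentsWithStats(m.astype(np.uint8))
    for i in range(1,n):
        if st[i,4]>100:
            p=C[l==i]; print(nm,ce[i].round(),st[i],np.median(p,0).round(1),cv2.minAreaRect(p[p[:,2]>np.percentile(p[:,2],50)-4][:,:2].astype(np.float32)))
E
python3 lw.py w2
```

```text
2.125 [499.4  58.7 334.1] [-3.1411e+00 -4.0000e-04 -3.0719e+00] [-0.228, 0.326, 0.074, 1.809, -0.027, 1.007, 1.497] -0.11471694062155341 [-0.9  0.1 -0.1]
blue [167. 217.] [152 202  31  31 564] [ 592.2 -164.6   49.9] ((510.56011962890625, -72.45092010498047), (38.987098693847656, 296.02435302734375), 41.894065856933594)
```

View pics/w2.png

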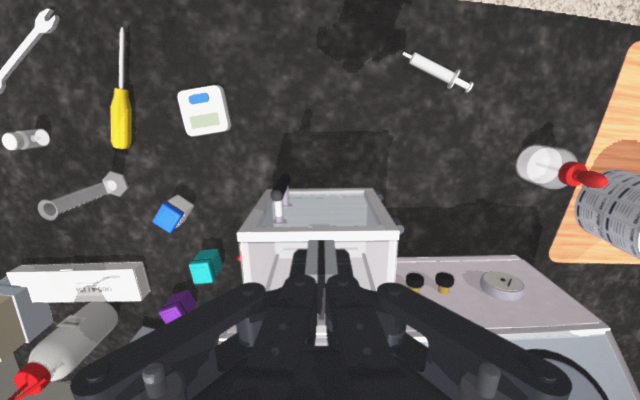

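This view looks forward, with the robot side at the top of the picture. The door's top edge runs (240,235)–(398,236), the bar handle's top is near (278,217), the blue cassette is at (170,215) and the cylinder's foot is at (115,184). The fingers hide the T-handle, so I'll refine the airlock's position from the roof edges instead.

Run:
```python
from h import *
d=np.load("last.npz"); C=d["C"]; z=C[...,2]
m=np.zeros(z.shape,bool); m[150:300,225:410]=1
mm=m&(z>183)&(z<197); p=C[mm]
# front edge: for each column min x
r=np.argwhere(mm); 
e=np.array([C[mm[:,u].nonzero()[0][0],u] for u in range(246,394) if mm[:,u].any()])
k=np.polyfit(e[:,1],e[:,0],1); res=e[:,0]-np.polyval(k,e[:,1]); g=abs(res)<4; k=np.polyfit(e[g,1],e[g,0],1)
print("front line x=",k,"yaw",np.degrees(np.arctan(-k[0])),g.sum(),len(e), e[g][:,1].min(),e[g][:,1].max(), np.median(p[:,2]))
for v in (236,238,240,244): 
    us=mm[v].nonzero()[0]; print(v,C[v,us[0]].round(1),C[v,us[-1]].round(1))
hm=m&(z>90)&(z<181)&(C[...,0]<535); hp=C[hm]; hp=hp[hp[:,1]<60]; print(len(hp),np.median(hp,0))
t=hp[hp[:,2]>168]; print(len(t),t.mean(0),t.min(0),t.max(0))
# cassette: lid top and cylinder, bottle
H=cv2.cvtColor(d["c"],cv2.COLOR_RGB2HSV).astype(int)
b=(abs(H[...,0]-110)<12)&(H[...,1]>110)&(H[...,2]>60); b[:190]=0;b[245:]=0;b[:,200:]=0
q=C[b&(z>44)&(z<56)]; print("lid",len(q),q.mean(0),cv2.minAreaRect(q[:,:2].astype(np.float32)))
```

```text
front line x= [-7.95575137e-02  5.43482013e+02] yaw 4.5487290045838185 148 148 -15.624150003584091 128.13303279803145 191.16359035316862
236 [549.5 -21.6 191.6] [539.2 132.1 191.9]
238 [551.4 -21.5 191.9] [541.9 132.8 190.5]
240 [554.1 -21.9 190.7] [544.6 132.5 189.4]
244 [557.9 -20.8 191.6] [548.3 132.7 190.6]
498 [510.41656369  13.87916474 169.29515943]
271 [517.08943427  12.99111611 173.3311223 ] [504.37564959   6.18159851 168.08483884] [534.95217293  18.30591718 178.46708018]
lid 524 [ 593.39042344 -165.72834334   49.81486544] ((594.6375732421875, -166.94589233398438), (32.3533821105957, 37.26557159423828), 56.97953414916992)
```

The airlock origin comes out at about (549.8, 56.0) with a yaw of 4.4°. That agrees with the T-handle at (650, 64) and the door bar at (510, 13). Next I'll press the T-handle.

Call:
{"op": "step_arm", "data": {"plan": [{"dx":-0.168,"dy":-0.006,"dz":0,"ax":0,"ay":0,"az":0,"gripper":0},{"dx":-0.168,"dy":-0.006,"dz":0,"ax":0,"ay":0,"az":0,"gripper":0},{"dx":-0.168,"dy":-0.006,"dz":0,"ax":0,"ay":0,"az":0,"gripper":0},{"dx":0,"dy":0,"dz":0.11,"ax":0,"ay":0,"az":0,"gripper":0},{"dx":0,"dy":0,"dz":0.1,"ax":0,"ay":0,"az":0,"gripper":0},{"dx":0,"dy":0,"dz":0.01,"ax":0,"ay":0,"az":0,"gripper":0},{"dx":0,"dy":0,"dz":0.01,"ax":0,"ay":0,"az":0,"gripper":0},{"dx":0,"dy":0,"dz":0.01,"ax":0,"ay":0,"az":0,"gripper":0}]}}

```text
clock: 3.12
eef_pos: [650.9, 67.1, 263.7]
tool_rot: [3.141, 0.003, -3.067]
force: [-0.2, 0.5, 0.6]
width: 0.1
gripper_force: 0.0
```

Call:
{"op": "step_arm", "data": {"plan": [{"dx":0,"dy":0,"dz":0.01,"ax":0,"ay":0,"az":0,"gripper":0},{"dx":0,"dy":0,"dz":0.01,"ax":0,"ay":0,"az":0,"gripper":0}]}}

```text
clock: 3.38
eef_pos: [650.4, 66.6, 256.7]
tool_rot: [3.142, 0.001, -3.067]
force: [0.0, -0.4, -0.6]
width: -0.1
gripper_force: 0.0
```

Call:
{"op": "step_arm", "data": {"plan": [{"dx":0,"dy":0,"dz":0.01,"ax":0,"ay":0,"az":0,"gripper":0},{"dx":0,"dy":0,"dz":0.01,"ax":0,"ay":0,"az":0,"gripper":0}]}}

```text
clock: 3.62
eef_pos: [650.6, 66.6, 253.8]
tool_rot: [3.141, 0.002, -3.068]
force: [-9.4, 0.2, 29.8]
width: 0.0
gripper_force: 14.9
```

Call:
{"op": "step_arm", "data": {"plan": [{"dx":0,"dy":0,"dz":0.01,"ax":0,"ay":0,"az":0,"gripper":0}]}}

```text
clock: 3.75
eef_pos: [650.7, 66.7, 253.7]
tool_rot: [3.141, 0.004, -3.068]
force: [-13.7, -0.2, 43.2]
width: -0.0
gripper_force: 21.9
```

The gate is shut: the fingertips stopped at z ≈ 231.7 mm and the force rose to 43 N with no further travel. Next is the door handle.

Call:
{"op": "step_arm", "data": {"plan": [{"dx":0,"dy":0,"dz":-0.1,"ax":0,"ay":0,"az":0,"gripper":0.3},{"dx":0,"dy":0,"dz":-0.08,"ax":0,"ay":0,"az":0,"gripper":0.6},{"dx":0.16,"dy":-0.048,"dz":0,"ax":0,"ay":0,"az":0,"gripper":0.6},{"dx":0.16,"dy":-0.048,"dz":0,"ax":0,"ay":0,"az":0,"gripper":0.6},{"dx":0.16,"dy":-0.048,"dz":0,"ax":0,"ay":0,"az":0,"gripper":0.6},{"dx":0,"dy":0,"dz":0.1,"ax":0,"ay":0,"az":0,"gripper":0.6},{"dx":0,"dy":0,"dz":0.1,"ax":0,"ay":0,"az":0,"gripper":0.6},{"dx":0,"dy":0,"dz":0,"ax":0,"ay":0,"az":0,"gripper":0.6}]}}

```text
clock: 4.75
eef_pos: [508.3, 12.7, 239.8]
tool_rot: [3.142, -0.004, -3.067]
force: [-0.4, -0.4, -0.0]
width: 51.0
gripper_force: 0.0
```

```bash
python3 lw.py w3
python3 - <<'E'
from h import *
d=np.load("last.npz"); C=d["C"]; z=C[...,2]
m=(z>150)&(z<182)&(C[...,0]>490)&(C[...,0]<524)&(abs(C[...,1]-13)<25); p=C[m]; print(len(p),np.median(p,0),p.min(0),p.max(0))
t=p[p[:,2]>173]; print(len(t), t.mean(0) if len(t) else 0, np.argwhere(m).mean(0))
E
```

```text
4.8 [509.5  12.8 241.1] [ 3.1416e+00 -1.5000e-03 -3.0673e+00] [-0.131, 0.446, 0.072, 1.918, -0.044, 0.78, 1.611] 51.10910287711449 [-0.1  0.1  0.7]
blue [162. 240.] [143 222  40  38 886] [ 591.  -164.5   50.2] ((515.979736328125, -93.50636291503906), (36.63017654418945, 255.57484436035156), 47.071895599365234)
551 [507.94542875  11.98013675 173.98700685] [503.6361114    5.49434465 150.0136568 ] [523.90190443  18.39791265 179.05368615]
289 [509.43585905  11.89100985 176.71343767] [223.94010889 319.77313975]
```

View pics/w3.png

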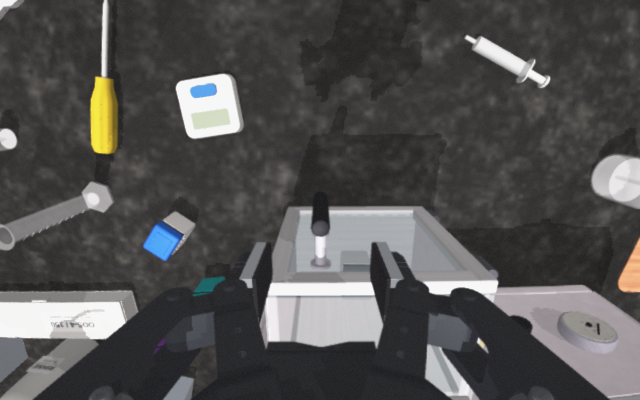

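The bar's top sits between the pads, at (320,228). I'll go down, grip it and begin the arc.

Call:
{"op": "step_arm", "data": {"plan": [{"dx":0,"dy":0,"dz":0.14,"ax":0,"ay":0,"az":0,"gripper":0.6},{"dx":0,"dy":0,"dz":0.14,"ax":0,"ay":0,"az":0,"gripper":0.6},{"dx":0,"dy":0,"dz":0,"ax":0,"ay":0,"az":0,"gripper":0},{"dx":0,"dy":0,"dz":0,"ax":0,"ay":0,"az":0,"gripper":0},{"dx":0,"dy":0,"dz":0,"ax":0,"ay":0,"az":0,"gripper":0}]}}

```text
clock: 5.42
eef_pos: [511.3, 12.4, 159.3]
tool_rot: [-3.141, 0.004, -3.068]
force: [1.0, -1.6, 1.8]
width: 11.4
gripper_force: 58.5
```

Call:
{"op": "step_arm", "data": {"plan": [{"dx":0.0547,"dy":0.0239,"dz":0,"ax":0,"ay":0,"az":0.0889,"gripper":0},{"dx":0.0547,"dy":0.0239,"dz":0,"ax":0,"ay":0,"az":0.0889,"gripper":0},{"dx":0.0547,"dy":0.0239,"dz":0,"ax":0,"ay":0,"az":0.0889,"gripper":0}]}}

```text
clock: 5.8
eef_pos: [463.5, 36.5, 159.2]
tool_rot: [3.14, 0.004, 2.791]
force: [1.4, -1.2, 4.0]
width: 11.6
gripper_force: 59.4
```

Call:
{"op": "step_arm", "data": {"plan": [{"dx":0.0547,"dy":0.0239,"dz":0,"ax":0,"ay":0,"az":0.0889,"gripper":0},{"dx":0.0547,"dy":0.0239,"dz":0,"ax":0,"ay":0,"az":0.0889,"gripper":0},{"dx":0.0547,"dy":0.0239,"dz":0,"ax":0,"ay":0,"az":0.0889,"gripper":0},{"dx":0.0547,"dy":0.0239,"dz":0,"ax":0,"ay":0,"az":0.0889,"gripper":0}]}}

```text
clock: 6.3
eef_pos: [422.4, 95.4, 159.2]
tool_rot: [3.139, 0.0, 2.232]
force: [-0.8, -2.8, 7.3]
width: 11.8
gripper_force: 59.9
```

Call:
{"op": "step_arm", "data": {"plan": [{"dx":0.0547,"dy":0.0239,"dz":0,"ax":0,"ay":0,"az":0.0889,"gripper":0},{"dx":0.0547,"dy":0.0239,"dz":0,"ax":0,"ay":0,"az":0.0889,"gripper":0},{"dx":0.0547,"dy":0.0239,"dz":0,"ax":0,"ay":0,"az":0.0889,"gripper":0},{"dx":0.0547,"dy":0.0239,"dz":0,"ax":0,"ay":0,"az":0.0889,"gripper":0}]}}

```text
clock: 6.8
eef_pos: [419.3, 166.9, 159.2]
tool_rot: [3.14, -0.002, 1.675]
force: [-0.3, -3.4, 4.6]
width: 11.5
gripper_force: 59.6
```

Call:
{"op": "step_arm", "data": {"plan": [{"dx":0.0547,"dy":0.0239,"dz":0,"ax":0,"ay":0,"az":0.0889,"gripper":0},{"dx":0.0547,"dy":0.0239,"dz":0,"ax":0,"ay":0,"az":0.0889,"gripper":0},{"dx":0,"dy":0,"dz":0,"ax":0,"ay":0,"az":0,"gripper":0.6},{"dx":0,"dy":0,"dz":0,"ax":0,"ay":0,"az":0,"gripper":0.6},{"dx":0,"dy":0,"dz":-0.15,"ax":0,"ay":0,"az":0,"gripper":0.6},{"dx":0,"dy":0,"dz":-0.15,"ax":0,"ay":0,"az":0,"gripper":0.6},{"dx":0,"dy":0,"dz":-0.15,"ax":0,"ay":0,"az":0,"gripper":0.6}]}}

```text
clock: 7.68
eef_pos: [431.4, 198.6, 293.7]
tool_rot: [-3.141, -0.0, 1.401]
force: [0.6, 0.9, -0.2]
width: 51.1
gripper_force: 0.0
```

Run:
```python
from h import *
s=ctrl.read_state(); print(s["clock"],s["eef_pos"].round(1),s["tool_rot"].round(3),s["qpos"].round(3).tolist())
```

```text
7.675 [431.4 198.6 293.7] [-3.141 -0.     1.401] [-1.081, 0.433, 0.844, 1.95, -0.401, 0.935, -0.209]
```

The door stands open about 96°, and the arm is clear of it. The airlock has a roof, so I need to grasp the cassette with a forward tilt of about 45°. That means flipping the wrist (q5 from 0 to π), which I'll begin by leaning the tool to the right.

Call:
{"op": "step_arm", "data": {"plan": [{"dx":-0.11,"dy":0,"dz":-0.009,"ax":0,"ay":-0.1,"az":0,"gripper":0.6},{"dx":-0.11,"dy":0,"dz":-0.009,"ax":0,"ay":-0.1,"az":0,"gripper":0.6},{"dx":-0.11,"dy":0,"dz":-0.009,"ax":0,"ay":-0.1,"az":0,"gripper":0.6},{"dx":-0.11,"dy":0,"dz":-0.009,"ax":0,"ay":-0.1,"az":0,"gripper":0.6},{"dx":-0.11,"dy":0,"dz":-0.009,"ax":0,"ay":-0.1,"az":0,"gripper":0.6}]}}

```text
clock: 8.3
eef_pos: [406.1, 51.4, 355.2]
tool_rot: [-3.139, 0.789, 1.403]
force: [-0.1, 0.1, 0.3]
width: 51.5
gripper_force: 0.0
```

```bash
cat > st.py <<'E'
from h import *
s=ctrl.read_state(); print(s["clock"],s["eef_pos"].round(1),s["tool_rot"].round(3),s["qpos"].round(3).tolist(),s["force"].round(1),s["width"].__round__(1))
M=R.from_euler("xyz",s["tool_rot"]).as_matrix(); print("x,y,z axes:",M.T.round(3).tolist())
E
python3 st.py
```

```text
8.3 [406.1  51.4 355.2] [-3.139  0.789  1.403] [-1.274, 0.685, 1.101, 1.871, 0.136, 1.239, -0.417] [-0.1  0.1  0.3] 51.5
x,y,z axes: [[0.118, 0.694, -0.71], [0.986, -0.169, -0.002], [-0.122, -0.699, -0.704]]
```

```bash
cat > kin.py <<'E'
from h import *
from scipy.optimize import least_squares
Rz=lambda a:R.from_euler("z",a).as_matrix(); Ry=lambda a:R.from_euler("y",a).as_matrix()
LIM=np.array([[-3.06,3.06],[-.37,2.12],[-1.25,1.32],[.18,2.47],[-1.1,4.24],[.23,1.98],[-2.94,2.94]])
P0=np.array([223.,556,384,210,np.pi/2])
def fk(q,p=P0):
    h,L1,L2,d,o=p; M=Rz(-q[0])@Ry(q[1]); x=np.array([0,0,h])+M[:,2]*L1
    M=M@Rz(-q[2])@Ry(q[3]); x=x+M[:,2]*L2; w=x; M=M@Rz(-q[4])@Ry(q[5])@Rz(-q[6])@Rz(o); return x+M[:,2]*d,M,w
def jac(q,p):
    x,M,_=fk(q,p); J=np.zeros((6,7))
    for i in range(7):
        qq=np.array(q,float); qq[i]+=1e-6; a,B,_=fk(qq,p); J[:3,i]=(a-x)/1e-6/1000; J[3:,i]=R.from_matrix(B@M.T).as_rotvec()/1e-6
    return J
def ik(q,x,M,p,n=30):
    q=np.array(q,float)
    for _ in range(n):
        a,B,_w=fk(q,p); e=np.r_[(x-a)/1000,R.from_matrix(M@B.T).as_rotvec()]
        q=q+jac(q,p).T@np.linalg.solve(jac(q,p)@jac(q,p).T+1e-6*np.eye(6),e)
    return q
DATA=[([-1.247,.629,.0385,1.518,-.027,.9963,-.02],[246.8,600.9,252.7],[-3.1404,0,2.7518]),
([-.228,.326,.074,1.809,-.027,1.007,1.497],[499.4,58.7,334.1],[-3.1411,-.0004,-3.0719]),
([-.131,.446,.072,1.918,-.044,.78,1.611],[509.5,12.8,241.1],[3.1416,-.0015,-3.0673]),
([-1.081,.433,.844,1.95,-.401,.935,-.209],[431.4,198.6,293.7],[-3.141,0,1.401]),
([-1.274,.685,1.101,1.871,.136,1.239,-.417],[406.1,51.4,355.2],[-3.139,.789,1.403])]
def fit():
    def f(p):
        o=[]
        for q,x,r in DATA:
            a,M,_=fk(q,p); o+=list(a-x)+list(300*R.from_matrix(R.from_euler("xyz",r).as_matrix().T@M).as_rotvec())
        return o
    s=least_squares(f,P0,loss="soft_l1"); return s.x,np.array(f(s.x)).reshape(-1,6)
E
python3 - <<'E'
from kin import *
p,r=fit(); print(p.round(3)); print(r.round(1)); np.save("p.npy",p)
# test pinv hypothesis on the last lean
q=np.array(DATA[3][0]); x,M,_=fk(q,p)
for i in range(5):
    x=x+M@np.array([-33,0,-2.7]); M=M@Ry(np.radians(-9)); q=ik(q,x,M,p)
print(q.round(3),DATA[4][0])
# door arc
q=np.array(DATA[2][0]); x,M,_=fk(q,p)
for i in range(2): x=x+M@[0,0,42]; q=ik(q,x,M,p)
for i in range(12): x=x+M@[16.4,7.2,0]; M=M@Rz(np.radians(8)); q=ik(q,x,M,p)
for i in range(3): x=x+M@[0,0,-45]; q=ik(q,x,M,p)
print(q.round(3),DATA[3][0])
E
```

```text
[377.599 506.594 408.32  303.026   1.571]
[[-28.4   0.7   9.2  -0.   -0.   -0.1]
 [  0.6  26.9   2.4   0.1  -0.3  -0. ]
 [ -6.4  25.6  -0.    0.   -0.2  -0.2]
 [ -3.9   1.6  -2.2   0.3  -0.    0.3]
 [  1.2  -0.6  -4.2   0.    0.2   0.1]]
[-1.283  0.668  1.093  1.876  0.146  1.248 -0.434] [-1.274, 0.685, 1.101, 1.871, 0.136, 1.239, -0.417]
[-1.021  0.386  0.713  1.962 -0.318  0.908 -0.175] [-1.081, 0.433, 0.844, 1.95, -0.401, 0.935, -0.209]
```

```bash
python3 - <<'E'
s=open("kin.py").read()
s=s.replace("P0=np.array([223.,556,384,210,np.pi/2])","P0=np.array([300.,500,400,250,np.pi/2,-20,0,0])")
s=s.replace("h,L1,L2,d,o=p; M=Rz(-q[0])@Ry(q[1]); x=np.array([0,0,h])+M[:,2]*L1","h,L1,L2,d,o,b1,b2,b3=p; M=Rz(-q[0])@Ry(q[1]); x=np.array([0,0,h])+M[:,2]*L1+M[:,1]*b1")
s=s.replace("x=x+M[:,2]*L2; w=x","x=x+M[:,2]*L2+M[:,1]*b2; w=x").replace("@Ry(q[5])@Rz(-q[6])@Rz(o); return x+M[:,2]*d","@Ry(q[5]); x=x+M[:,1]*b3; M=M@Rz(-q[6])@Rz(o); return x+M[:,2]*d")
open("kin.py","w").write(s)
E
cat > sim.py <<'E'
from kin import *
p,r=fit(); print(p.round(2)); print(abs(r).max(0).round(1))
def frame(psi,tau):
    a,t=np.radians([psi,tau]); z=np.array([np.cos(a)*np.cos(t),np.sin(a)*np.cos(t),-np.sin(t)]); y=np.array([-np.sin(a),np.cos(a),0]); return np.c_[np.cross(y,z),y,z]
def path(q,x,M,tgts,show=True):
    """tgts: (pos, M, nrows); prints tool-frame rows"""
    q=np.array(q)
    for X,N,n in tgts:
        X=np.array(X,float); rv=R.from_matrix(M.T@N).as_rotvec(); x0=x; M0=M
        for i in range(n):
            x1=x0+(X-x0)*(i+1)/n; d=M.T@(x1-x)/300; x=x1; M=M0@R.from_rotvec(rv*(i+1)/n).as_matrix(); q1=ik(q,x,M,p); 
            if i in(0,n-1) or abs(rv).max()>.01: print("  row",i,d.round(3),(np.degrees(rv)/n/90).round(4),"|d|",round(np.linalg.norm(d)*300,1))
            sp=abs(q1-q).max()/.125; q=q1; bad=((q<LIM[:,0])|(q>LIM[:,1]))
            if i==n-1 or bad.any() or sp>1.8: print("     q",q.round(2).tolist(),"w",fk(q,p)[2].round().tolist(),"sp",round(sp,2),"BAD" if bad.any() else "")
    return q,x,M
E
python3 - <<'E'
from sim import *
s=ctrl.read_state(); x=s["eef_pos"]; M=R.from_euler("xyz",s["tool_rot"]).as_matrix(); q=s["qpos"]
path(q,x,M,[((400,-188,182),M,6),((410,-188,182),frame(-55,45),6),((460,-118,182),frame(-31,45),4)])
E
```

```text
[336.09 559.45 381.72 328.46   1.57 -11.7  -17.08   0.69]
[0.1 0.1 0.2 0.3 0.3 0.3]
  row 0 [-0.024  0.019  0.161] [0. 0. 0.] |d| 49.3
  row 5 [-0.024  0.019  0.161] [0. 0. 0.] |d| 49.3
     q [-0.75, 0.9, 0.97, 2.24, 0.19, 0.42, -0.31] w [440.0, 41.0, 414.0] sp 1.08 
  row 0 [ 0.001  0.005 -0.001] [-0.0589  0.0003 -0.0583] |d| 1.7
  row 1 [ 0.     0.006 -0.   ] [-0.0589  0.0003 -0.0583] |d| 1.7
     q [-0.81, 0.91, 1.03, 2.38, 0.32, 0.12, -0.25] w [383.0, 43.0, 414.0] sp 1.26 BAD
  row 2 [-0.     0.006  0.   ] [-0.0589  0.0003 -0.0583] |d| 1.7
     q [-0.82, 0.94, 1.09, 2.46, 0.38, -0.05, -0.21] w [355.0, 39.0, 414.0] sp 1.41 BAD
  row 3 [-0.001  0.005  0.001] [-0.0589  0.0003 -0.0583] |d| 1.7
     q [-0.82, 0.97, 1.15, 2.53, 0.44, -0.25, -0.14] w [327.0, 30.0, 414.0] sp 1.58 BAD
  row 4 [-0.001  0.005  0.001] [-0.0589  0.0003 -0.0583] |d| 1.7
     q [-0.79, 1.0, 1.2, 2.6, 0.48, -0.47, -0.05] w [301.0, 18.0, 415.0] sp 1.73 BAD
  row 5 [-0.002  0.005  0.002] [-0.0589  0.0003 -0.0583] |d| 1.7
     q [-0.72, 1.04, 1.25, 2.67, 0.52, -0.7, 0.08] w [277.0, 2.0, 415.0] sp 1.82 BAD
  row 0 [ 0.017  0.068 -0.017] [-0.0471  0.     -0.0471] |d| 21.5
     q [-0.73, 1.04, 1.26, 2.69, 0.53, -0.79, 0.14] w [270.0, 4.0, 415.0] sp 0.75 BAD
  row 1 [ 0.012  0.07  -0.012] [-0.0471  0.     -0.0471] |d| 21.5
     q [-0.72, 1.05, 1.26, 2.7, 0.55, -0.88, 0.21] w [265.0, 5.0, 415.0] sp 0.72 BAD
  row 2 [ 0.007  0.071 -0.007] [-0.0471  0.     -0.0471] |d| 21.5
     q [-0.72, 1.05, 1.26, 2.71, 0.57, -0.96, 0.28] w [262.0, 4.0, 415.0] sp 0.68 BAD
  row 3 [ 0.001  0.072 -0.001] [-0.0471  0.     -0.0471] |d| 21.5
     q [-0.7, 1.04, 1.26, 2.71, 0.59, -1.04, 0.35] w [261.0, 1.0, 415.0] sp 0.63 BAD
```

The fitted kinematic model matches to 0.2 mm. Next I'll find feasible joint solutions for the tilted place and pick poses.

```bash
cat > srch.py <<'E'
from sim import *
rng=np.random.default_rng(0)
def sols(X,M,n=60):
    out=[]
    for _ in range(n):
        q0=rng.uniform(LIM[:,0],LIM[:,1]); q0[0]=rng.uniform(-1.5,1.5)
        f=lambda q:np.r_[(fk(q,p)[0]-X)/100,R.from_matrix(M.T@fk(q,p)[1]).as_rotvec(),.01*(q[[0,2]])]
        s=least_squares(f,q0,bounds=(LIM[:,0]+.03,LIM[:,1]-.03),max_nfev=60)
        if abs(s.fun[:6]).max()<.03: out.append(s.x)
    o=[]
    for q in out:
        if not any(abs(q-k).max()<.25 for k in o): o.append(q)
    return o
E
python3 - <<'E'
from srch import *
for nm,X,psi in(("place",(567,57,63),4.4),("pick",(594,-167,30),-31)):
    for tau in(30,45,60):
        for flip in(0,180):
            M=frame(psi,tau)@Rz(np.radians(flip)); S=sols(np.array(X,float),M,30)
            print(nm,tau,flip,len(S),[q.round(2).tolist() for q in S[:3]])
E
```

```text
[336.09 559.45 381.72 328.46   1.57 -11.7  -17.08   0.69]
[0.1 0.1 0.2 0.3 0.3 0.3]Traceback (most recent call last):
  File "<stdin>", line 5, in <module>
  File "srch.py", line 8, in sols
    s=least_squares(f,q0,bounds=(LIM[:,0]+.03,LIM[:,1]-.03),max_nfev=60)
    return func(*args, **kwargs)
    raise ValueError("Initial guess is outside of provided bounds")
ValueError: Initial guess is outside of provided bounds
```

```bash
sed -i 's/q0=rng.uniform(LIM\[:,0\],LIM\[:,1\])/q0=rng.uniform(LIM[:,0]+.05,LIM[:,1]-.05)/' srch.py
cat > s1.py <<'E'
from srch import *
for nm,X,psi in(("place",(567,57,63),4.4),("pick",(594,-167,30),-31)):
    for tau in(30,45,60):
        for flip in(0,180):
            M=frame(psi,tau)@Rz(np.radians(flip)); S=sols(np.array(X,float),M,40)
            print(nm,tau,flip,len(S),[q.round(2).tolist() for q in S[:5]])
E
time python3 s1.py
```

```text
[336.09 559.45 381.72 328.46   1.57 -11.7  -17.08   0.69]
[0.1 0.1 0.2 0.3 0.3 0.3]
place 30 0 0 []
place 30 180 0 []
place 45 0 0 []
place 45 180 0 []
place 60 0 4 [[-0.12, 0.79, -0.09, 2.33, 2.92, 0.51, -1.44], [0.0, 0.8, -0.27, 2.33, 2.7, 0.55, -1.19], [-0.29, 0.8, 0.17, 2.34, 3.25, 0.51, -1.81], [-0.52, 0.88, 0.52, 2.34, 3.65, 0.62, -2.28]]
place 60 180 3 [[-0.12, 0.79, -0.09, 2.33, 2.92, 0.51, 1.7], [-0.64, 0.96, 0.73, 2.35, 3.84, 0.74, 0.62], [-0.43, 0.84, 0.37, 2.34, 3.5, 0.56, 1.05]]
pick 30 0 3 [[-0.02, 1.21, -0.01, 2.4, 2.65, 1.46, -1.81], [-0.76, 1.88, 1.25, 2.42, 3.27, 1.24, 2.91], [0.21, 1.22, -0.31, 2.4, 2.62, 1.59, -1.53]]
pick 30 180 2 [[-0.02, 1.21, -0.01, 2.4, 2.65, 1.46, 1.33], [-0.22, 1.25, 0.27, 2.41, 2.72, 1.36, 1.07]]
pick 45 0 2 [[0.03, 1.01, 0.02, 2.34, 2.73, 0.96, -1.71], [0.37, 1.05, -0.47, 2.33, 2.5, 1.15, -1.26]]
pick 45 180 2 [[0.03, 1.01, 0.02, 2.34, 2.73, 0.96, 1.44], [-0.24, 1.08, 0.42, 2.34, 3.01, 0.88, 0.99]]
pick 60 0 4 [[0.1, 0.87, 0.02, 2.19, 2.67, 0.45, -1.52], [-0.55, 1.4, 1.25, 2.21, 4.12, 1.02, 2.91], [0.35, 0.9, -0.35, 2.18, 2.3, 0.61, -1.06], [0.0, 0.89, 0.17, 2.19, 2.91, 0.41, -1.8]]
pick 60 180 6 [[0.08, 0.88, 0.05, 2.19, 2.72, 0.44, 1.56], [-0.06, 0.9, 0.26, 2.19, 3.06, 0.41, 1.16], [-0.21, 0.95, 0.49, 2.2, 3.46, 0.44, 0.7], [0.4, 0.91, -0.41, 2.18, 2.26, 0.64, 2.15], [-0.3, 1.01, 0.65, 2.2, 3.68, 0.51, 0.44]]
real	2m34.016s
user	2m33.294s
sys	0m0.180s
```

```bash
cat > s2.py <<'E'
from srch import *
def near(X,M,q0):
    f=lambda q:np.r_[(fk(q,p)[0]-X)/100,R.from_matrix(M.T@fk(q,p)[1]).as_rotvec(),.01*(q[[0,2]])]
    s=least_squares(f,q0,bounds=(LIM[:,0]+.01,LIM[:,1]-.01),max_nfev=80); return s.x,abs(s.fun[:6]).max()
if __name__=="__main__":
    s=ctrl.read_state(); q0=s["qpos"]
    Mp=frame(-31,55); G=np.array([593.9,-166.5,30])-5*np.array([np.cos(-.54),np.sin(-.54),0])
    for back in(0,60,110,160): print("pick",back,near(G-(3+back)*Mp[:,2],Mp,[.05,.9,.02,2.25,2.7,.7,-1.6]))
    Ma=frame(4.4,55)
    for gx in(-60,-30,10,20):
        X=np.array([549.8,56,0])+R.from_euler("z",4.4,degrees=True).as_matrix()@[gx,0,67]-3*Ma[:,2]
        for up in(0,25): print("place",gx,up,near(X+[0,0,up],Ma,[-.12,.79,-.09,2.33,2.92,.6,-1.44]))
    qg,_=near(G-113*Mp[:,2],Mp,[.05,.9,.02,2.25,2.7,.7,-1.6])
    N=26; q=q0.copy(); x,M,_=fk(q,p)
    for i in range(1,N+1):
        qi=q0+(qg-q0)*i/N; X,B,w=fk(qi,p); d=np.linalg.norm(X-x); a=np.degrees(np.linalg.norm(R.from_matrix(M.T@B).as_rotvec()))
        q=ik(q,X,B,p,8); bad=((q<LIM[:,0])|(q>LIM[:,1])).any()
        print(i,X.round().tolist(),"z",B[:,2].round(2).tolist(),"d",d.round(),"a",a.round(1),"w",w.round().tolist(),"pinv",q.round(2).tolist(),bad); x,M=X,B
E
timeout 500 python3 s2.py
```

```text
[336.09 559.45 381.72 328.46   1.57 -11.7  -17.08   0.69]
[0.1 0.1 0.2 0.3 0.3 0.3]
pick 0 (array([ 0.05821659,  0.90330109,  0.03972409,  2.26124368,  2.73722989,
        0.61832961, -1.63644823]), np.float64(3.9739630840533765e-06))
pick 60 (array([ 0.03239337,  0.78445984,  0.02210517,  2.34684253,  2.66148208,
        0.59436041, -1.58670238]), np.float64(2.34181003254506e-06))
pick 110 (array([ 0.0075835 ,  0.67573644,  0.00521697,  2.40467894,  2.56775883,
        0.55702994, -1.51782437]), np.float64(5.741380887621622e-07))
pick 160 (array([-0.02031484,  0.55714036, -0.01428839,  2.44787896,  2.42732332,
        0.50579964, -1.40468854]), np.float64(1.606692531105057e-06))
place -60 0 (array([ 0.52230007,  1.12876009, -1.24      ,  2.46      ,  2.01678222,
        1.18327395, -0.43059019]), np.float64(0.1439120047880927))
place -60 25 (array([ 0.52877583,  1.04161286, -1.24      ,  2.46      ,  1.97479149,
        1.11317209, -0.42942202]), np.float64(0.13597992387480068))
place -30 0 (array([ 0.52595809,  1.18247537, -1.24      ,  2.46      ,  2.13857255,
        1.25898315, 
[... 3756 characters left out ...]
e
22 [571.0, -181.0, 179.0] z [0.5, -0.55, -0.67] d 20.0 a 4.3 w [406.0, -0.0, 399.0] pinv [-0.78, 1.26, 1.4, 2.34, 0.87, -0.7, -0.24] True
23 [564.0, -170.0, 163.0] z [0.51, -0.49, -0.71] d 20.0 a 4.3 w [398.0, -9.0, 396.0] pinv [-0.75, 1.24, 1.38, 2.36, 0.88, -0.77, -0.2] True
24 [556.0, -158.0, 148.0] z [0.51, -0.43, -0.75] d 21.0 a 4.4 w [390.0, -17.0, 394.0] pinv [-0.73, 1.23, 1.36, 2.38, 0.9, -0.84, -0.15] True
25 [546.0, -145.0, 134.0] z [0.5, -0.36, -0.79] d 21.0 a 4.4 w [382.0, -25.0, 393.0] pinv [-0.7, 1.21, 1.34, 2.4, 0.92, -0.91, -0.11] True
26 [534.0, -131.0, 123.0] z [0.49, -0.3, -0.82] d 22.0 a 4.4 w [373.0, -33.0, 392.0] pinv [-0.67, 1.19, 1.31, 2.42, 0.95, -0.96, -0.07] True
```

```bash
cat > s3.py <<'E'
from sim import *
def run(q,st,dt=9.,verbose=True):
    """st: list of (wrist, psi, tau); straight wrist path, interpolated psi/tau; returns pinv joint track"""
    q=np.array(q,float); x,M,w=fk(q,p); z=M[:,2]; psi=np.degrees(np.arctan2(z[1],z[0])) if abs(z[2])<.999 else -95; tau=np.degrees(np.arcsin(-z[2]))
    worst=9
    for W,ps,ta in st:
        n=int(np.ceil(max(abs(ps-psi),abs(ta-tau))/dt)); n=max(n,int(np.ceil(np.linalg.norm(np.array(W)-w)/40)),1)
        for i in range(1,n+1):
            f=i/n; ww=w+(np.array(W)-w)*f; B=frame(psi+(ps-psi)*f,tau+(ta-tau)*f); X=ww+B[:,2]*p[3]; q=ik(q,X,B,p,6)
            worst=min(worst,np.minimum(q-LIM[:,0],LIM[:,1]-q).min())
        w=np.array(W,float); psi,tau=ps,ta
        if verbose: print(W,ps,ta,"n",n,"tcp",X.round().tolist(),q.round(2).tolist(),"margin",round(worst,2))
    return q
if __name__=="__main__":
    q0=ctrl.read_state()["qpos"]; G=np.array([589.6,-163.9,30])
    B=frame(-31,55); Wp=(G-(113+p[3])*B[:,2]).round()
    for A in ([((440,150,500),-95,15),((430,40,430),-95,15),((430,0,430),-31,15),(Wp,-31,55)],
              [((440,100,560),-95,5),((430,-40,500),-80,5),((430,-40,460),-31,5),(Wp,-31,55)],
              [((420,200,560),-60,15),((430,40,500),-50,15),((430,-40,460),-31,15),(Wp,-31,55)],
              [((440,0,560),-95,0),((420,-150,450),-95,0),((420,-60,450),-31,5),(Wp,-31,55)]):
        run(q0,A); print()
E
timeout 400 python3 s3.py
```

```text
[336.09 559.45 381.72 328.46   1.57 -11.7  -17.08   0.69]
[0.1 0.1 0.2 0.3 0.3 0.3]
(440, 150, 500) -95 15 n 4 tcp [412.0, -166.0, 415.0] [-1.11, 0.91, 1.29, 2.12, 0.61, 0.85, -0.48] margin 0.03
(430, 40, 430) -95 15 n 4 tcp [402.0, -276.0, 345.0] [-0.86, 1.08, 1.3, 2.26, 0.74, 0.44, -0.65] margin 0.02
(430, 0, 430) -31 15 n 8 tcp [702.0, -163.0, 345.0] [-0.75, 1.55, 1.81, 2.26, 0.58, -1.07, -0.36] margin -1.3
[373. -33. 392.] -31 55 n 5 tcp [534.0, -130.0, 123.0] [-0.69, 1.44, 1.58, 2.42, 1.08, -1.28, -0.27] margin -1.51

(440, 100, 560) -95 5 n 5 tcp [411.0, -226.0, 531.0] [-1.08, 0.85, 1.44, 2.09, 0.87, 0.87, -0.49] margin -0.12
(430, -40, 500) -80 5 n 4 tcp [487.0, -362.0, 471.0] [-0.52, 0.6, 0.82, 2.2, 1.69, 0.95, -1.17] margin -0.23
(430, -40, 460) -31 5 n 6 tcp [710.0, -209.0, 431.0] [-0.34, 0.61, 0.53, 2.23, 2.69, 1.03, -1.68] margin -0.23
[373. -33. 392.] -31 55 n 6 tcp [534.0, -130.0, 123.0] [-0.17, 0.7, 0.26, 2.41, 2.85, 0.5, -1.82] margin -0.23

(420, 200, 560) -60 15 n 5 tcp [579.0, -75.0, 475.0] [-1.28, 0.83, 1.39, 2.06, 0.92, 0.5, -0.46] margin -0.07
(430, 40, 500) -50 15 n 5 tcp [634.0, -203.0, 415.0] [-0.88, 1.34, 1.81, 2.2, 0.92, -0.57, -0.54] margin -0.8
(430, -40, 460) -31 15 n 3 tcp [702.0, -203.0, 375.0] [-0.67, 1.45, 1.8, 2.24, 0.59, -1.1, -0.26] margin -1.33
[373. -33. 392.] -31 55 n 5 tcp [534.0, -130.0, 123.0] [-0.69, 1.4, 1.55, 2.42, 1.07, -1.23, -0.24] margin -1.46

(440, 0, 560) -95 0 n 8 tcp [411.0, -327.0, 560.0] [-0.87, 0.93, 1.55, 2.12, 1.08, 0.61, -0.61] margin -0.23
(420, -150, 450) -95 0 n 5 tcp [391.0, -477.0, 450.0] [-0.44, 1.09, 1.37, 2.21, 1.85, 0.43, -1.55] margin -0.31
(420, -60, 450) -31 5 n 8 tcp [700.0, -229.0, 421.0] [-0.47, 0.73, 0.84, 2.26, 2.87, 1.01, -1.99] margin -0.31
[373. -33. 392.] -31 55 n 6 tcp [534.0, -130.0, 123.0] [-0.31, 0.74, 0.48, 2.41, 3.15, 0.49, -2.15] margin -0.31
```

```bash
cat > s4.py <<'E'
from s3 import *
q0=ctrl.read_state()["qpos"]; G=np.array([589.6,-163.9,30]); B=frame(-31,55); Wp=(G-(113+p[3])*B[:,2]).round()
for A in ([((440,100,600),-100,80),((450,-100,600),-100,80),((430,-60,560),-95,5),((430,-40,500),-80,5),((430,-40,460),-31,5),(Wp,-31,55)],
          [((440,-100,580),-100,45),((430,-60,540),-95,5),((430,-40,460),-31,5),(Wp,-31,55)],
          [((440,0,600),-100,70),((440,-150,560),-100,45),((430,-80,520),-90,5),((430,-40,460),-31,10),(Wp,-31,55)]):
    run(q0,A); print()
E
timeout 400 python3 s4.py
```

```text
[336.09 559.45 381.72 328.46   1.57 -11.7  -17.08   0.69]
[0.1 0.1 0.2 0.3 0.3 0.3]
(440, 100, 600) -100 80 n 5 tcp [430.0, 44.0, 277.0] [-0.9, 0.44, 0.87, 2.04, -0.21, 0.87, -0.11] margin 0.25
(450, -100, 600) -100 80 n 6 tcp [440.0, -156.0, 277.0] [-0.42, 0.44, 0.82, 2.01, -0.2, 0.8, 0.31] margin 0.25
(430, -60, 560) -95 5 n 9 tcp [401.0, -386.0, 531.0] [-0.71, 1.11, 1.75, 2.13, 0.51, 0.22, -0.05] margin -0.43
(430, -40, 500) -80 5 n 2 tcp [487.0, -362.0, 471.0] [-0.72, 1.25, 1.72, 2.2, 0.48, -0.1, -0.12] margin -0.43
(430, -40, 460) -31 5 n 6 tcp [710.0, -209.0, 431.0] [-0.7, 1.36, 1.71, 2.24, 0.34, -1.01, -0.02] margin -1.24
[373. -33. 392.] -31 55 n 6 tcp [534.0, -130.0, 123.0] [-0.68, 1.22, 1.34, 2.42, 0.97, -1.0, -0.1] margin -1.25

(440, -100, 580) -100 45 n 10 tcp [400.0, -329.0, 348.0] [-0.57, 0.58, 1.12, 2.07, 0.42, 0.62, -0.08] margin 0.15
(430, -60, 540) -95 5 n 5 tcp [401.0, -386.0, 511.0] [-0.71, 1.1, 1.68, 2.16, 0.79, 0.24, -0.37] margin -0.36
(430, -40, 460) -31 5 n 8 tcp [710.0, -209.0, 431.0] [-0.66, 1.49, 1.85, 2.24, 0.43, -1.09, -0.24] margin -1.32
[373. -33. 392.] -31 55 n 6 tcp [534.0, -130.0, 123.0] [-0.69, 1.4, 1.55, 2.42, 1.07, -1.23, -0.24] margin -1.46

(440, 0, 600) -100 70 n 8 tcp [420.0, -111.0, 291.0] [-0.73, 0.44, 0.94, 2.06, -0.0, 0.81, -0.01] margin 0.22
(440, -150, 560) -100 45 n 4 tcp [400.0, -379.0, 328.0] [-0.45, 0.66, 1.14, 2.06, 0.3, 0.49, 0.08] margin 0.18
(430, -80, 520) -90 5 n 5 tcp [430.0, -407.0, 491.0] [-0.64, 1.2, 1.72, 2.17, 0.5, 0.03, -0.11] margin -0.4
(430, -40, 460) -31 10 n 7 tcp [707.0, -207.0, 403.0] [-0.71, 1.31, 1.65, 2.24, 0.4, -0.98, 0.0] margin -1.21
[373. -33. 392.] -31 55 n 5 tcp [534.0, -130.0, 123.0] [-0.67, 1.19, 1.31, 2.42, 0.95, -0.96, -0.07] margin -1.21
```

```bash
cat > s5.py <<'E'
from sim import *
def F(yaw,al,be):
    y=np.radians(yaw); a=np.radians(al); D=np.array([[np.cos(y),np.sin(y),0],[np.sin(y),-np.cos(y),0],[0,0,-1]])
    return R.from_rotvec(np.radians(be)*np.array([np.sin(a),-np.cos(a),0])).as_matrix()@D
def run(q,cur,st,verbose=True,rows=False,dt=9.):
    """cur=(yaw,al,be) now; st: list of (wrist,yaw,al,be)"""
    q=np.array(q,float); x,M,w=fk(q,p); c=np.array(cur,float); worst=9; out=[]
    for s in st:
        W=np.array(s[0],float); g=np.array(s[1:],float)
        ang=np.linalg.norm(R.from_matrix(M.T@F(*g)).as_rotvec(degrees=True)); 
        n=max(int(np.ceil(ang/dt)),int(np.ceil(abs(g[1]-c[1])*np.sin(np.radians(max(g[2],c[2])))/dt)),1)
        n=max(n,int(np.ceil(np.linalg.norm(W+F(*g)[:,2]*p[3]-x)/50)))
        for i in range(1,n+1):
            B=F(*(c+(g-c)*i/n)); X=w+(W-w)*i/n+B[:,2]*p[3]; q1=ik(q,X,B,p,6)
            out.append(np.r_[M.T@(X-x)/300,R.from_matrix(M.T@B).as_rotvec(degrees=True)/90,abs(q1-q).max()/.125]); q,x,M=q1,X,B
            worst=min(worst,np.minimum(q-LIM[:,0],LIM[:,1]-q).min())
        w=W; c=g
        if verbose: print(s,"n",n,"tcp",X.round().tolist(),q.round(2).tolist(),"margin",round(worst,2),"sp",max(o[6] for o in out[-n:]).round(1))
    return q,np.array(out)
if __name__=="__main__":
    s=ctrl.read_state(); q0=s["qpos"]; G=np.array([589.6,-163.9,30]); B=frame(-31,55); Wp=(G-(113+p[3])*B[:,2]).round()
    print(abs(F(149,-31,35)-B).max(), abs(F(80.3,-99.7,45)-R.from_euler("xyz",s["tool_rot"]).as_matrix()).max())
    c=(80.3,-99.7,45)
    for yw in (150,184):
      for be in(50,75):
        run(q0,c,[((440,100,620),80.3,-99.7,0.),((440,-20,620),yw,-99.7,0.),((430,-20,520),yw,-99.7,be),((420,-40,450),150,-31,be),(Wp,149,-31,35)]); print()
E
timeout 500 python3 s5.py
```

```text
[336.09 559.45 381.72 328.46   1.57 -11.7  -17.08   0.69]
[0.1 0.1 0.2 0.3 0.3 0.3]
2.7755575615628914e-16 0.0027558024278515614
((440, 100, 620), 80.3, -99.7, 0.0) n 6 tcp [440.0, 100.0, 292.0] [-0.87, 0.38, 0.8, 2.01, -0.35, 0.89, -0.05] margin 0.25 sp 0.8
((440, -20, 620), 150, -99.7, 0.0) n 8 tcp [440.0, -20.0, 292.0] [-0.4, 0.31, 0.49, 2.03, -0.19, 0.85, 1.25] margin 0.25 sp 1.3
((430, -20, 520), 150, -99.7, 50) n 6 tcp [388.0, -268.0, 309.0] [-0.68, 0.64, 1.03, 2.18, 0.6, 0.62, 0.77] margin 0.25 sp 1.2
((420, -40, 450), 150, -31, 50) n 7 tcp [636.0, -170.0, 239.0] [-0.62, 0.85, 1.07, 2.27, 0.53, -0.56, 0.4] margin -0.79 sp 1.5
(array([373., -33., 392.]), 149, -31, 35) n 4 tcp [534.0, -130.0, 123.0] [-0.54, 0.9, 0.9, 2.42, 0.59, -0.62, 0.36] margin -0.85 sp 0.3

((440, 100, 620), 80.3, -99.7, 0.0) n 6 tcp [440.0, 100.0, 292.0] [-0.87, 0.38, 0.8, 2.01, -0.35, 0.89, -0.05] margin 0.25 sp 0.8
((440, -20, 620), 150, -99.7, 0.0) n 8 tcp [440.0, -20.0, 292.0] [-0.4, 0.31, 0.49, 2.03, -0.19, 0.85, 1.25] margin 0.25 sp 1.3
((430, -20, 520), 150, -99.7, 75) n 9 tcp [377.0, -333.0, 435.0]
[... 933 characters left out ...]
2, 2.42, 0.61, -0.63, 0.34] margin -0.86 sp 0.3

((440, 100, 620), 80.3, -99.7, 0.0) n 6 tcp [440.0, 100.0, 292.0] [-0.87, 0.38, 0.8, 2.01, -0.35, 0.89, -0.05] margin 0.25 sp 0.8
((440, -20, 620), 184, -99.7, 0.0) n 12 tcp [440.0, -20.0, 292.0] [-0.29, 0.29, 0.35, 2.03, -0.13, 0.84, 1.78] margin 0.25 sp 1.3
((430, -20, 520), 184, -99.7, 75) n 9 tcp [377.0, -333.0, 435.0] [-0.69, 0.65, 1.03, 2.18, 1.11, 0.88, 0.99] margin 0.25 sp 1.3
((420, -40, 450), 150, -31, 75) n 12 tcp [692.0, -203.0, 365.0] [-0.22, 0.59, 0.35, 2.26, 2.66, 0.93, -1.57] margin 0.21 sp 2.3
(array([373., -33., 392.]), 149, -31, 35) n 6 tcp [534.0, -130.0, 123.0] [-0.1, 0.68, 0.16, 2.41, 2.72, 0.52, -1.69] margin 0.06 sp 0.6
```

This path works in simulation with margin to spare: tool down, yaw to 184°, lean 75° to the right, then swing to the front. I'll print the rows.

```bash
cat > pr.py <<'E'
def pr(o,g=0.6):
    for r in o: print(", ".join('"%s": %g'%(k,round(v,3)) for k,v in zip(("dx","dy","dz","ax","ay","az"),r[:6])))
E
python3 - <<'E'
from s5 import *; from pr import pr
q0=ctrl.read_state()["qpos"]
q,o=run(q0,(80.3,-99.7,45),[((440,60,620),105,-99.7,0.),((440,-20,620),184,-99.7,0.)],dt=10.2); pr(o)
q,o=run(q,(184,-99.7,0),[((430,-20,520),184,-99.7,75),((420,-40,450),150,-31,75),((373,-33,392),149,-31,35)],dt=10.2)
E
```

```text
[336.09 559.45 381.72 328.46   1.57 -11.7  -17.08   0.69]
[0.1 0.1 0.2 0.3 0.3 0.3]
((440, 60, 620), 105, -99.7, 0.0) n 6 tcp [440.0, 60.0, 292.0] [-0.7, 0.34, 0.67, 2.02, -0.28, 0.87, 0.38] margin 0.27 sp 1.5
((440, -20, 620), 184, -99.7, 0.0) n 8 tcp [440.0, -20.0, 292.0] [-0.28, 0.29, 0.34, 2.03, -0.13, 0.84, 1.77] margin 0.27 sp 1.4
"dx": 0.046, "dy": 0.021, "dz": 0.063, "ax": -0.004, "ay": 0.086, "az": -0.045
"dx": 0.034, "dy": 0.02, "dz": 0.05, "ax": -0.009, "ay": 0.083, "az": -0.046
"dx": 0.026, "dy": 0.021, "dz": 0.035, "ax": -0.015, "ay": 0.082, "az": -0.046
"dx": 0.02, "dy": 0.022, "dz": 0.02, "ax": -0.021, "ay": 0.081, "az": -0.046
"dx": 0.015, "dy": 0.023, "dz": 0.004, "ax": -0.026, "ay": 0.079, "az": -0.046
"dx": 0.013, "dy": 0.023, "dz": -0.012, "ax": -0.032, "ay": 0.077, "az": -0.046
"dx": -0.032, "dy": -0.009, "dz": 0, "ax": 0, "ay": 0, "az": -0.11
"dx": -0.03, "dy": -0.014, "dz": 0, "ax": 0, "ay": 0, "az": -0.11
"dx": -0.027, "dy": -0.019, "dz": 0, "ax": 0, "ay": 0, "az": -0.11
"dx": -0.024, "dy": -0.023, "dz": 0, "ax": 0, "ay": 0, "az": -0.11
"dx": -0.019, "dy": -0.027, "dz": 0, "ax": 0, "ay": 0, "az": -0.11
"dx": -0.014, "dy": -0.03, "dz": 0, "ax": 0, "ay": 0, "az": -0.11
"dx": -0.009, "dy": -0.032, "dz": 0, "ax": 0, "ay": 0, "az": -0.11
"dx": -0.003, "dy": -0.033, "dz": 0, "ax": 0, "ay": 0, "az": -0.11
((430, -20, 520), 184, -99.7, 75) n 8 tcp [377.0, -333.0, 435.0] [-0.68, 0.63, 1.01, 2.18, 1.12, 0.9, 0.97] margin 0.29 sp 1.4
((420, -40, 450), 150, -31, 75) n 10 tcp [692.0, -203.0, 365.0] [-0.21, 0.59, 0.34, 2.26, 2.65, 0.94, -1.57] margin 0.21 sp 2.8
((373, -33, 392), 149, -31, 35) n 6 tcp [534.0, -130.0, 123.0] [-0.1, 0.68, 0.15, 2.41, 2.72, 0.52, -1.69] margin 0.06 sp 0.6
```

Call:
{"op": "step_arm", "data": {"plan": [{"dx":0.046,"dy":0.021,"dz":0.063,"ax":-0.004,"ay":0.086,"az":-0.045,"gripper":0.6},{"dx":0.034,"dy":0.02,"dz":0.05,"ax":-0.009,"ay":0.083,"az":-0.046,"gripper":0.6},{"dx":0.026,"dy":0.021,"dz":0.035,"ax":-0.015,"ay":0.082,"az":-0.046,"gripper":0.6},{"dx":0.02,"dy":0.022,"dz":0.02,"ax":-0.021,"ay":0.081,"az":-0.046,"gripper":0.6},{"dx":0.015,"dy":0.023,"dz":0.004,"ax":-0.026,"ay":0.079,"az":-0.046,"gripper":0.6},{"dx":0.013,"dy":0.023,"dz":-0.012,"ax":-0.032,"ay":0.077,"az":-0.046,"gripper":0.6},{"dx":-0.032,"dy":-0.009,"dz":0,"ax":0,"ay":0,"az":-0.11,"gripper":0.6},{"dx":-0.03,"dy":-0.014,"dz":0,"ax":0,"ay":0,"az":-0.11,"gripper":0.6},{"dx":-0.027,"dy":-0.019,"dz":0,"ax":0,"ay":0,"az":-0.11,"gripper":0.6},{"dx":-0.024,"dy":-0.023,"dz":0,"ax":0,"ay":0,"az":-0.11,"gripper":0.6},{"dx":-0.019,"dy":-0.027,"dz":0,"ax":0,"ay":0,"az":-0.11,"gripper":0.6},{"dx":-0.014,"dy":-0.03,"dz":0,"ax":0,"ay":0,"az":-0.11,"gripper":0.6},{"dx":-0.009,"dy":-0.032,"dz":0,"ax":0,"ay":0,"az":-0.11,"gripper":0.6},{"dx":-0.003,"dy":-0.033,"dz":0,"ax":0,"ay":0,"az":-0.11,"gripper":0.6}]}}

```text
clock: 10.05
eef_pos: [440.1, -18.7, 291.3]
tool_rot: [3.137, 0.002, -3.06]
force: [-0.2, -0.4, -0.1]
width: 51.2
gripper_force: 0.0
```

```bash
python3 st.py
python3 - <<'E'
from s5 import *; from pr import pr
q0=ctrl.read_state()["qpos"]
q,o=run(q0,(184,-99.7,0),[((430,-20,520),184,-99.7,75),((420,-40,450),150,-31,75)],dt=9.6); pr(o)
E
```

```text
10.05 [440.1 -18.7 291.3] [ 3.137e+00  2.000e-03 -3.060e+00] [-0.275, 0.291, 0.331, 2.027, -0.132, 0.842, 1.784] [-0.2 -0.4 -0.1] 51.2
x,y,z axes: [[-0.997, -0.081, -0.002], [-0.081, 0.997, 0.005], [0.001, 0.005, -1.0]]
[336.09 559.45 381.72 328.46   1.57 -11.7  -17.08   0.69]
[0.1 0.1 0.2 0.3 0.3 0.3]
((430, -20, 520), 184, -99.7, 75) n 8 tcp [377.0, -333.0, 435.0] [-0.67, 0.63, 1.01, 2.18, 1.12, 0.9, 0.97] margin 0.29 sp 1.5
((420, -40, 450), 150, -31, 75) n 11 tcp [692.0, -203.0, 365.0] [-0.21, 0.59, 0.34, 2.26, 2.65, 0.94, -1.57] margin 0.21 sp 2.5
"dx": 0.051, "dy": -0.18, "dz": 0.026, "ax": 0.104, "ay": 0.026, "az": 0.007
"dx": 0.045, "dy": -0.166, "dz": 0.026, "ax": 0.101, "ay": 0.025, "az": 0
"dx": 0.043, "dy": -0.16, "dz": 0.025, "ax": 0.101, "ay": 0.025, "az": 0
"dx": 0.042, "dy": -0.154, "dz": 0.022, "ax": 0.101, "ay": 0.025, "az": -0
"dx": 0.04, "dy": -0.148, "dz": 0.019, "ax": 0.101, "ay": 0.025, "az": 0
"dx": 0.039, "dy": -0.143, "dz": 0.014, "ax": 0.101, "ay": 0.025, "az": -0
"dx": 0.038, "dy": -0.139, "dz": 0.009, "ax": 0.101, "ay": 0.025, "az": 0
"dx": 0.037, "dy": -
[... 225 characters left out ...]
y": 0.03, "dz": 0.005, "ax": -0.011, "ay": -0.066, "az": 0.086
"dx": -0.103, "dy": 0.048, "dz": 0.005, "ax": -0.022, "ay": -0.063, "az": 0.086
"dx": -0.093, "dy": 0.063, "dz": 0.004, "ax": -0.032, "ay": -0.059, "az": 0.086
"dx": -0.081, "dy": 0.077, "dz": 0.004, "ax": -0.041, "ay": -0.053, "az": 0.086
"dx": -0.067, "dy": 0.089, "dz": 0.003, "ax": -0.049, "ay": -0.046, "az": 0.086
"dx": -0.051, "dy": 0.099, "dz": 0.003, "ax": -0.056, "ay": -0.037, "az": 0.086
"dx": -0.034, "dy": 0.106, "dz": 0.002, "ax": -0.061, "ay": -0.028, "az": 0.086
"dx": -0.016, "dy": 0.11, "dz": 0.001, "ax": -0.065, "ay": -0.017, "az": 0.086
"dx": 0.002, "dy": 0.111, "dz": 0.001, "ax": -0.067, "ay": -0.007, "az": 0.086
```

Call:
{"op": "step_arm", "data": {"plan": [{"dx":0.051,"dy":-0.18,"dz":0.026,"ax":0.104,"ay":0.026,"az":0.007,"gripper":0.6},{"dx":0.045,"dy":-0.166,"dz":0.026,"ax":0.101,"ay":0.025,"az":0,"gripper":0.6},{"dx":0.043,"dy":-0.16,"dz":0.025,"ax":0.101,"ay":0.025,"az":0,"gripper":0.6},{"dx":0.042,"dy":-0.154,"dz":0.022,"ax":0.101,"ay":0.025,"az":0,"gripper":0.6},{"dx":0.04,"dy":-0.148,"dz":0.019,"ax":0.101,"ay":0.025,"az":0,"gripper":0.6},{"dx":0.039,"dy":-0.143,"dz":0.014,"ax":0.101,"ay":0.025,"az":0,"gripper":0.6},{"dx":0.038,"dy":-0.139,"dz":0.009,"ax":0.101,"ay":0.025,"az":0,"gripper":0.6},{"dx":0.037,"dy":-0.136,"dz":0.003,"ax":0.101,"ay":0.025,"az":0,"gripper":0.6}]}}

```text
clock: 11.05
eef_pos: [374.2, -333.1, 435.7]
tool_rot: [-1.838, -0.235, 3.026]
force: [-0.4, 0.7, 0.1]
width: 51.4
gripper_force: 0.0
```

```bash
python3 st.py
python3 - <<'E'
from s5 import *; from pr import pr
q0=ctrl.read_state()["qpos"]
q,o=run(q0,(184,-99.7,75),[((420,-40,450),150,-31,75)],dt=5.5); pr(o)
print(o[:,6].round(1))
E
```

```text
11.05 [ 374.2 -333.1  435.7] [-1.838 -0.235  3.026] [-0.672, 0.632, 1.009, 2.184, 1.118, 0.905, 0.98] [-0.4  0.7  0.1] 51.4
x,y,z axes: [[-0.966, 0.112, 0.233], [-0.193, 0.288, -0.938], [-0.172, -0.951, -0.257]]
[336.09 559.45 381.72 328.46   1.57 -11.7  -17.08   0.69]
[0.1 0.1 0.2 0.3 0.3 0.3]
((420, -40, 450), 150, -31, 75) n 19 tcp [692.0, -203.0, 365.0] [-0.2, 0.58, 0.32, 2.26, 2.65, 0.94, -1.56] margin 0.21 sp 1.4
"dx": -0.078, "dy": -0.007, "dz": 0.004, "ax": 0.007, "ay": -0.044, "az": 0.051
"dx": -0.066, "dy": 0.002, "dz": 0.004, "ax": 0.004, "ay": -0.039, "az": 0.05
"dx": -0.066, "dy": 0.008, "dz": 0.004, "ax": 0, "ay": -0.039, "az": 0.05
"dx": -0.064, "dy": 0.015, "dz": 0.004, "ax": -0.004, "ay": -0.039, "az": 0.05
"dx": -0.062, "dy": 0.021, "dz": 0.004, "ax": -0.007, "ay": -0.038, "az": 0.05
"dx": -0.06, "dy": 0.026, "dz": 0.004, "ax": -0.011, "ay": -0.037, "az": 0.05
"dx": -0.057, "dy": 0.032, "dz": 0.004, "ax": -0.014, "ay": -0.036, "az": 0.05
"dx": -0.054, "dy": 0.037, "dz": 0.004, "ax": -0.018, "ay": -0.035, "az": 0.05
"dx": -0.05, "dy": 0.042, "dz": 0.004, "ax": -0.021
[... 189 characters left out ...]
 -0.036, "dy": 0.054, "dz": 0.003, "ax": -0.029, "ay": -0.026, "az": 0.05
"dx": -0.03, "dy": 0.057, "dz": 0.003, "ax": -0.031, "ay": -0.023, "az": 0.05
"dx": -0.025, "dy": 0.06, "dz": 0.003, "ax": -0.033, "ay": -0.02, "az": 0.05
"dx": -0.019, "dy": 0.062, "dz": 0.002, "ax": -0.035, "ay": -0.017, "az": 0.05
"dx": -0.013, "dy": 0.063, "dz": 0.002, "ax": -0.036, "ay": -0.013, "az": 0.05
"dx": -0.007, "dy": 0.064, "dz": 0.002, "ax": -0.038, "ay": -0.01, "az": 0.05
"dx": -0.001, "dy": 0.064, "dz": 0.002, "ax": -0.038, "ay": -0.006, "az": 0.05
"dx": 0.005, "dy": 0.064, "dz": 0.001, "ax": -0.039, "ay": -0.003, "az": 0.05
[1.  1.  1.1 1.2 1.3 1.4 1.4 1.3 1.2 1.1 1.1 1.  1.  0.9 0.9 0.9 0.8 0.8
 0.8]
```

Call:
{"op": "step_arm", "data": {"plan": [{"dx":-0.078,"dy":-0.007,"dz":0.004,"ax":0.007,"ay":-0.044,"az":0.051,"gripper":0.6},{"dx":-0.066,"dy":0.002,"dz":0.004,"ax":0.004,"ay":-0.039,"az":0.05,"gripper":0.6},{"dx":-0.066,"dy":0.008,"dz":0.004,"ax":0,"ay":-0.039,"az":0.05,"gripper":0.6},{"dx":-0.064,"dy":0.015,"dz":0.004,"ax":-0.004,"ay":-0.039,"az":0.05,"gripper":0.6},{"dx":-0.062,"dy":0.021,"dz":0.004,"ax":-0.007,"ay":-0.038,"az":0.05,"gripper":0.6},{"dx":-0.06,"dy":0.026,"dz":0.004,"ax":-0.011,"ay":-0.037,"az":0.05,"gripper":0.6},{"dx":-0.057,"dy":0.032,"dz":0.004,"ax":-0.014,"ay":-0.036,"az":0.05,"gripper":0.6},{"dx":-0.054,"dy":0.037,"dz":0.004,"ax":-0.018,"ay":-0.035,"az":0.05,"gripper":0.6},{"dx":-0.05,"dy":0.042,"dz":0.004,"ax":-0.021,"ay":-0.033,"az":0.05,"gripper":0.6},{"dx":-0.045,"dy":0.046,"dz":0.003,"ax":-0.024,"ay":-0.031,"az":0.05,"gripper":0.6},{"dx":-0.041,"dy":0.05,"dz":0.003,"ax":-0.026,"ay":-0.028,"az":0.05,"gripper":0.6},{"dx":-0.036,"dy":0.054,"dz":0.003,"ax":-0.029,"ay":-0.026,"az":0.05,"gripper":0.6},{"dx":-0.03,"dy":0.057,"dz":0.003,"ax":-0.031,"ay":-0.023,"az":0.05,"gripper":0.6},{"dx":-0.025,"dy":0.06,"dz":0.003,"ax":-0.033,"ay":-0.02,"az":0.05,"gripper":0.6},{"dx":-0.019,"dy":0.062,"dz":0.002,"ax":-0.035,"ay":-0.017,"az":0.05,"gripper":0.6},{"dx":-0.013,"dy":0.063,"dz":0.002,"ax":-0.036,"ay":-0.013,"az":0.05,"gripper":0.6},{"dx":-0.007,"dy":0.064,"dz":0.002,"ax":-0.038,"ay":-0.01,"az":0.05,"gripper":0.6},{"dx":-0.001,"dy":0.064,"dz":0.002,"ax":-0.038,"ay":-0.006,"az":0.05,"gripper":0.6},{"dx":0.005,"dy":0.064,"dz":0.001,"ax":-0.039,"ay":-0.003,"az":0.05,"gripper":0.6}]}}

```text
clock: 13.42
eef_pos: [694.2, -201.4, 367.2]
tool_rot: [-3.133, 1.316, 2.612]
force: [-0.3, -1.1, -0.2]
width: 51.0
gripper_force: 0.0
```

```bash
python3 st.py
python3 - <<'E'
from s5 import *; from pr import pr
q0=ctrl.read_state()["qpos"]
B=F(149,-31,35); G=np.array([589.6,-163.9,30])
for back in(110,90):
    Wp=G-(3+back+p[3])*B[:,2]
    q,o=run(q0,(150,-31,75),[(Wp,149,-31,35)],dt=9); 
pr(o)
E
```

```text
13.425 [ 694.2 -201.4  367.2] [-3.133  1.316  2.612] [-0.201, 0.583, 0.327, 2.253, 2.652, 0.942, -1.575] [-0.3 -1.1 -0.2] 51.0
x,y,z axes: [[-0.218, 0.127, -0.968], [0.512, 0.859, -0.002], [0.831, -0.496, -0.252]]
[336.09 559.45 381.72 328.46   1.57 -11.7  -17.08   0.69]
[0.1 0.1 0.2 0.3 0.3 0.3]
(array([372.55404174, -33.48563116, 391.62573212]), 149, -31, 35) n 7 tcp [534.0, -131.0, 123.0] [-0.09, 0.68, 0.15, 2.41, 2.71, 0.52, -1.68] margin 0.06 sp 0.6
(array([382.38706105, -39.39390523, 375.24269123]), 149, -31, 35) n 7 tcp [544.0, -136.0, 106.0] [-0.07, 0.73, 0.14, 2.39, 2.74, 0.54, -1.69] margin 0.08 sp 0.5
"dx": 0.155, "dy": -0.009, "dz": -0.013, "ax": 0.001, "ay": 0.068, "az": -0.007
"dx": 0.148, "dy": -0.007, "dz": -0.008, "ax": -0.001, "ay": 0.063, "az": 0.002
"dx": 0.148, "dy": -0.008, "dz": -0.004, "ax": -0.001, "ay": 0.063, "az": 0.002
"dx": 0.148, "dy": -0.008, "dz": -0, "ax": -0.001, "ay": 0.063, "az": 0.002
"dx": 0.147, "dy": -0.008, "dz": 0.004, "ax": -0, "ay": 0.063, "az": 0.002
"dx": 0.146, "dy": -0.009, "dz": 0.008, "ax": -0, "ay": 0.063, "az": 0.002
"dx": 0.145, "dy": -0.009, "dz": 0.011, "ax": -0, "ay": 0.063, "az": 0.002
```

Call:
{"op": "step_arm", "data": {"plan": [{"dx":0.155,"dy":-0.009,"dz":-0.013,"ax":0.001,"ay":0.068,"az":-0.007,"gripper":0.6},{"dx":0.148,"dy":-0.007,"dz":-0.008,"ax":-0.001,"ay":0.063,"az":0.002,"gripper":0.6},{"dx":0.148,"dy":-0.008,"dz":-0.004,"ax":-0.001,"ay":0.063,"az":0.002,"gripper":0.6},{"dx":0.148,"dy":-0.008,"dz":0,"ax":-0.001,"ay":0.063,"az":0.002,"gripper":0.6},{"dx":0.147,"dy":-0.008,"dz":0.004,"ax":0,"ay":0.063,"az":0.002,"gripper":0.6},{"dx":0.146,"dy":-0.009,"dz":0.008,"ax":0,"ay":0.063,"az":0.002,"gripper":0.6},{"dx":0.145,"dy":-0.009,"dz":0.011,"ax":0,"ay":0.063,"az":0.002,"gripper":0.6},{"dx":0,"dy":0,"dz":0,"ax":0,"ay":0,"az":0,"gripper":0.6}]}}

```text
clock: 14.42
eef_pos: [543.6, -134.7, 105.0]
tool_rot: [3.141, 0.613, 2.597]
force: [0.7, -0.3, 0.5]
width: 51.2
gripper_force: 0.0
```

```bash
python3 st.py
python3 - <<'E'
from h import *
im=grab("wrist"); save(im,"w4.png"); C=cloud(im); z=C[...,2]
H=cv2.cvtColor(im["color"],cv2.COLOR_RGB2HSV).astype(int)
b=(abs(H[...,0]-110)<12)&(H[...,1]>110)&(H[...,2]>60)
n,l,st,ce=cv2.connectedComponentsWithStats(b.astype(np.uint8)); i=1+st[1:,4].argmax(); b=l==i; print(st[i],ce[i])
P=C[b]; t=P[abs(P[:,2]-50)<2.5]; print(len(t),t.mean(0)); 
m=(b&(abs(z-50)<2.5)).astype(np.uint8); cnt=max(cv2.findContours(m,0,2)[0],key=cv2.contourArea)
q=rayz(im,cnt.reshape(-1,2),50)[:,:2].astype(np.float32); print("top rect",cv2.minAreaRect(q))
E
```

```text
14.425 [ 543.6 -134.7  105. ] [3.141 0.613 2.597] [-0.066, 0.732, 0.134, 2.388, 2.735, 0.55, -1.696] [ 0.7 -0.3  0.5] 51.2
x,y,z axes: [[-0.699, 0.423, -0.576], [0.518, 0.856, 0.001], [0.493, -0.298, -0.818]]
[ 296  211   47   41 1737] [318.80080599 230.91940127]
1130 [ 591.14072702 -165.57257434   50.03233931]
top rect ((591.8477172851562, -165.9857177734375), (31.5139217376709, 36.539894104003906), 58.60591125488281)
```

View pics/w4.png

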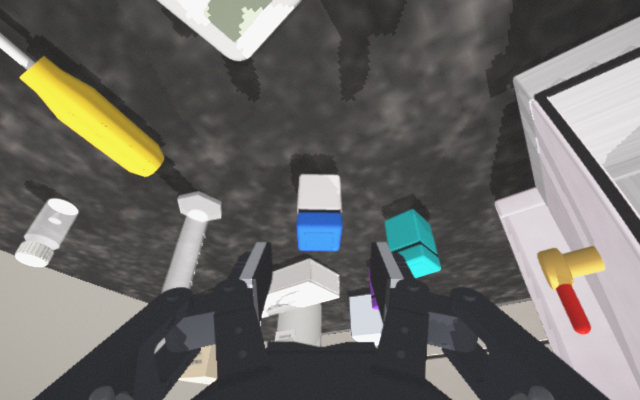

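The blue cassette is at (319,212), centred between the fingers and square to them. The cylinder's foot at (200,205) and the turquoise box at (412,240) are both clear. I'll advance and grip.

Call:
{"op": "step_arm", "data": {"plan": [{"dx":0,"dy":-0.003,"dz":0.098,"ax":0,"ay":0,"az":0,"gripper":0.6},{"dx":0,"dy":-0.003,"dz":0.098,"ax":0,"ay":0,"az":0,"gripper":0.6},{"dx":0,"dy":0,"dz":0.098,"ax":0,"ay":0,"az":0,"gripper":0.6},{"dx":0,"dy":0,"dz":0,"ax":0,"ay":0,"az":0,"gripper":0.6},{"dx":0,"dy":0,"dz":0,"ax":0,"ay":0,"az":0,"gripper":0},{"dx":0,"dy":0,"dz":0,"ax":0,"ay":0,"az":0,"gripper":0},{"dx":0,"dy":0,"dz":0,"ax":0,"ay":0,"az":0,"gripper":0}]}}

```text
clock: 15.35
eef_pos: [587.7, -161.9, 34.9]
tool_rot: [3.139, 0.617, 2.596]
force: [-3.0, 1.3, 6.9]
width: 31.4
gripper_force: 60.0
```

```bash
python3 st.py
cat > s6.py <<'E'
from s5 import *
A=R.from_euler("z",4.4,degrees=True).as_matrix(); O=np.array([549.8,56,0])
def W(gx,gy,gz,yaw,al,be): # wrist for grasp point (TCP+3z) at airlock coords
    B=F(yaw,al,be); return tuple((O+A@np.array([gx,gy,gz])-(3+p[3])*B[:,2]).round(1))
def st(gx,gy,gz,psi,tau): return (W(gx,gy,gz,psi+180,psi,90-tau),psi+180,psi,90-tau)
E
python3 - <<'E'
from s6 import *
q0=ctrl.read_state()["qpos"]; c=(148.8,-31.2,35)
for L in ([st(40,-210,120,-31,55),st(-60,-80,120,40,60),st(-35,-10,85,20,58),st(10,0,75,4.4,55)],
          [st(40,-210,120,-31,55),st(-50,-80,130,45,55),st(-30,-15,90,25,55),st(10,0,75,4.4,55)],
          [st(40,-210,120,-31,55),st(-50,-60,130,4.4,70),st(-30,0,95,4.4,65),st(10,0,75,4.4,55)]):
    run(q0,c,L); print()
E
```

```text
15.35 [ 587.7 -161.9   34.9] [3.139 0.617 2.596] [0.018, 0.904, 0.1, 2.268, 2.799, 0.612, -1.718] [-3.   1.3  6.9] 31.4
x,y,z axes: [[-0.697, 0.423, -0.579], [0.517, 0.856, 0.002], [0.496, -0.298, -0.815]]
[336.09 559.45 381.72 328.46   1.57 -11.7  -17.08   0.69]
[0.1 0.1 0.2 0.3 0.3 0.3]
((np.float64(442.8), np.float64(-52.4), np.float64(391.5)), 149, -31, 35) n 2 tcp [604.0, -149.0, 122.0] [-0.09, 0.72, 0.21, 2.22, 2.71, 0.36, -1.64] margin 0.13 sp 1.0
((np.float64(369.2), np.float64(-134.9), np.float64(407.1)), 220, 40, 30) n 8 tcp [495.0, -29.0, 123.0] [0.63, 0.69, -0.51, 2.34, 3.84, 0.17, -1.31] margin -0.06 sp 1.2
((np.float64(350.6), np.float64(-16.7), np.float64(366.1)), 200, 20, 32) n 3 tcp [514.0, 43.0, 88.0] [0.05, 0.75, -0.13, 2.47, 3.28, 0.61, -1.38] margin -0.06 sp 2.0
((np.float64(370.2), np.float64(42.2), np.float64(346.5)), 184.4, 4.4, 35) n 2 tcp [558.0, 57.0, 77.0] [-0.14, 0.8, -0.08, 2.42, 2.96, 0.69, -1.5] margin -0.06 sp 1.3

((np.float64(442.8), np.float64(-52.4), np.float64(391.5)), 149, -31, 35) n 2 tcp [604.0, -149.0, 122.0] [-0.09, 0.72, 0.21, 2.22, 2.71, 0
[... 505 characters left out ...]
-1.49] margin -0.1 sp 1.3

((np.float64(442.8), np.float64(-52.4), np.float64(391.5)), 149, -31, 35) n 2 tcp [604.0, -149.0, 122.0] [-0.09, 0.72, 0.21, 2.22, 2.71, 0.36, -1.64] margin 0.13 sp 1.0
((np.float64(391.5), np.float64(-16.4), np.float64(441.5)), 184.4, 4.4, 20) n 5 tcp [504.0, -8.0, 133.0] [-0.0, 0.56, -0.04, 2.33, 3.05, 0.1, -1.44] margin -0.13 sp 0.6
((np.float64(380.2), np.float64(43.0), np.float64(395.4)), 184.4, 4.4, 25) n 2 tcp [519.0, 54.0, 98.0] [-0.17, 0.67, -0.02, 2.38, 2.96, 0.35, -1.5] margin -0.13 sp 1.0
((np.float64(370.2), np.float64(42.2), np.float64(346.5)), 184.4, 4.4, 35) n 2 tcp [558.0, 57.0, 77.0] [-0.15, 0.8, -0.06, 2.42, 2.98, 0.69, -1.52] margin -0.13 sp 1.4
```

Run:
```python
from s6 import *
q0=ctrl.read_state()["qpos"]; c=(148.8,-31.2,35); x,M,_=fk(q0,p); print("grasp airlock",(A.T@(x+3*M[:,2]-O)).round(1))
for L in ([st(23,-221,85,-31,57),st(-50,-110,85,0,62),st(-40,0,85,4.4,62),st(-15,0,78,4.4,58),st(8,0,73,4.4,55.5)],
          [st(23,-221,85,-31,57),st(-50,-110,85,20,60),st(-35,-10,80,15,60),st(8,0,73,4.4,55.5)],
          [st(23,-221,85,-31,57),st(-45,-110,80,0,64),st(-40,0,80,4.4,64),st(-15,0,78,4.4,60),st(8,0,73,4.4,55.5)]):
    run(q0,c,L,dt=8); print()
```

```text
[336.09 559.45 381.72 328.46   1.57 -11.7  -17.08   0.69]
[0.1 0.1 0.2 0.3 0.3 0.3]
grasp airlock [  22.4 -223.3   32.7]
((np.float64(434.9), np.float64(-69.6), np.float64(363.0)), 149, -31, 33) n 2 tcp [588.0, -162.0, 88.0] [-0.01, 0.77, 0.15, 2.24, 2.78, 0.41, -1.67] margin 0.18 sp 0.8
((np.float64(352.8), np.float64(-57.5), np.float64(377.7)), 180, 0, 28) n 4 tcp [507.0, -58.0, 88.0] [0.11, 0.71, -0.05, 2.45, 3.16, 0.51, -1.51] margin 0.02 sp 0.8
((np.float64(354.8), np.float64(41.0), np.float64(377.7)), 184.4, 4.4, 28) n 3 tcp [509.0, 53.0, 88.0] [-0.17, 0.71, -0.04, 2.45, 2.98, 0.52, -1.53] margin 0.01 sp 0.8
((np.float64(359.7), np.float64(41.4), np.float64(359.1)), 184.4, 4.4, 32) n 1 tcp [533.0, 55.0, 81.0] [-0.16, 0.76, -0.05, 2.44, 2.99, 0.63, -1.53] margin 0.01 sp 0.9
((np.float64(370.6), np.float64(42.2), np.float64(346.2)), 184.4, 4.4, 34.5) n 1 tcp [556.0, 56.0, 76.0] [-0.16, 0.8, -0.05, 2.42, 2.99, 0.68, -1.53] margin 0.01 sp 0.4

((np.float64(434.9), np.float64(-69.6), np.float64(363.0)), 149, -31, 33) n 2 tcp [588.0, -162.0, 88.0] [-0.01, 0.77, 0.15, 2.24, 2.78, 0.41
[... 664 characters left out ...]
0.41, -1.67] margin 0.18 sp 0.8
((np.float64(368.1), np.float64(-57.1), np.float64(377.9)), 180, 0, 26) n 4 tcp [512.0, -57.0, 83.0] [0.11, 0.71, -0.05, 2.41, 3.15, 0.43, -1.5] margin 0.06 sp 0.8
((np.float64(365.0), np.float64(41.8), np.float64(377.9)), 184.4, 4.4, 26) n 3 tcp [509.0, 53.0, 83.0] [-0.17, 0.71, -0.03, 2.43, 2.98, 0.45, -1.52] margin 0.04 sp 0.7
((np.float64(369.6), np.float64(42.1), np.float64(365.1)), 184.4, 4.4, 30) n 1 tcp [533.0, 55.0, 81.0] [-0.17, 0.75, -0.04, 2.42, 2.99, 0.55, -1.53] margin 0.04 sp 0.8
((np.float64(370.6), np.float64(42.2), np.float64(346.2)), 184.4, 4.4, 34.5) n 1 tcp [556.0, 56.0, 76.0] [-0.16, 0.8, -0.04, 2.42, 2.99, 0.68, -1.53] margin 0.04 sp 1.0
```

Run:
```python
from s6 import *; from pr import pr
q0=ctrl.read_state()["qpos"]; c=(148.8,-31.2,35)
q,o=run(q0,c,[st(22,-223,85,-31,57),st(-45,-110,80,0,64),st(-45,0,80,4.4,64)],dt=8); pr(o)
```

```text
[336.09 559.45 381.72 328.46   1.57 -11.7  -17.08   0.69]
[0.1 0.1 0.2 0.3 0.3 0.3]
((np.float64(434.1), np.float64(-71.7), np.float64(363.0)), 149, -31, 33) n 2 tcp [587.0, -164.0, 88.0] [-0.01, 0.77, 0.15, 2.24, 2.78, 0.41, -1.67] margin 0.18 sp 0.8
((np.float64(368.1), np.float64(-57.1), np.float64(377.9)), 180, 0, 26) n 4 tcp [512.0, -57.0, 83.0] [0.11, 0.71, -0.05, 2.41, 3.15, 0.44, -1.5] margin 0.06 sp 0.8
((np.float64(360.1), np.float64(41.4), np.float64(377.9)), 184.4, 4.4, 26) n 3 tcp [504.0, 52.0, 83.0] [-0.17, 0.71, -0.03, 2.44, 2.98, 0.47, -1.53] margin 0.03 sp 0.8
"dx": -0.046, "dy": 0, "dz": -0.071, "ax": 0.001, "ay": 0.015, "az": -0.001
"dx": -0.052, "dy": 0, "dz": -0.073, "ax": -0.001, "ay": 0.011, "az": -0.001
"dx": 0.076, "dy": 0.059, "dz": -0.043, "ax": -0.046, "ay": 0.019, "az": -0.073
"dx": 0.079, "dy": 0.062, "dz": -0.042, "ax": -0.044, "ay": 0.019, "az": -0.074
"dx": 0.08, "dy": 0.066, "dz": -0.041, "ax": -0.041, "ay": 0.019, "az": -0.076
"dx": 0.081, "dy": 0.069, "dz": -0.04, "ax": -0.039, "ay": 0.019, "az": -0.077
"dx": 0.008, "dy": 0.122, "dz": -0.004, "ax": -0.007, "ay": 0, "az": -0.015
"dx": 0.006, "dy": 0.122, "dz": -0.003, "ax": -0.007, "ay": 0, "az": -0.015
"dx": 0.003, "dy": 0.122, "dz": -0.002, "ax": -0.007, "ay": -0, "az": -0.015
```

Call:
{"op": "step_arm", "data": {"plan": [{"dx":-0.046,"dy":0,"dz":-0.071,"ax":0.001,"ay":0.015,"az":-0.001,"gripper":0},{"dx":-0.052,"dy":0,"dz":-0.073,"ax":-0.001,"ay":0.011,"az":-0.001,"gripper":0},{"dx":0.076,"dy":0.059,"dz":-0.043,"ax":-0.046,"ay":0.019,"az":-0.073,"gripper":0},{"dx":0.079,"dy":0.062,"dz":-0.042,"ax":-0.044,"ay":0.019,"az":-0.074,"gripper":0},{"dx":0.08,"dy":0.066,"dz":-0.041,"ax":-0.041,"ay":0.019,"az":-0.076,"gripper":0},{"dx":0.081,"dy":0.069,"dz":-0.04,"ax":-0.039,"ay":0.019,"az":-0.077,"gripper":0},{"dx":0.008,"dy":0.122,"dz":-0.004,"ax":-0.007,"ay":0,"az":-0.015,"gripper":0},{"dx":0.006,"dy":0.122,"dz":-0.003,"ax":-0.007,"ay":0,"az":-0.015,"gripper":0},{"dx":0.003,"dy":0.122,"dz":-0.002,"ax":-0.007,"ay":0,"az":-0.015,"gripper":0},{"dx":0,"dy":0,"dz":0,"ax":0,"ay":0,"az":0,"gripper":0}]}}

```text
clock: 16.6
eef_pos: [503.1, 58.1, 81.5]
tool_rot: [-3.142, 0.456, -3.056]
force: [1.1, -1.1, -0.2]
width: 31.4
gripper_force: 59.8
```

```bash
python3 st.py
python3 - <<'E'
from s6 import *
im=grab("wrist"); save(im,"w5.png"); C=cloud(im); np.savez("w5.npz",C=C,c=im["color"],T=im["T"])
Q=(C-O)@A; np.save("w5q.npy",Q)
m=(Q[...,2]>38)&(Q[...,2]<88)&(Q[...,0]>20)&(Q[...,0]<82)&(abs(Q[...,1])<60)&(im["range_z"]>0)
print(m.sum())
P=Q[m]; 
f=P[(P[:,2]<80)]; h,e=np.histogram(f[:,0],np.arange(20,84,3)); print(h)
r=np.argwhere(m); print(r.min(0),r.max(0))
f2=P[(P[:,0]<56)&(P[:,2]<80)]; print(len(f2), f2[:,1].min(),f2[:,1].max()) if len(f2) else 0
t=P[abs(P[:,2]-85)<3]; print("top",len(t), t.min(0),t.max(0)) if len(t) else 0
E
```

```text
16.6 [503.1  58.1  81.5] [-3.142  0.456 -3.056] [-0.177, 0.715, -0.037, 2.44, 2.978, 0.473, -1.522] [ 1.1 -1.1 -0.2] 31.4
x,y,z axes: [[-0.895, -0.076, -0.44], [-0.085, 0.996, -0.0], [0.439, 0.037, -0.898]]
[336.09 559.45 381.72 328.46   1.57 -11.7  -17.08   0.69]
[0.1 0.1 0.2 0.3 0.3 0.3]
858
[  0   0   0   0   0   0   3 682 148   1   3   1   0   0   2   0   0   0
   0   0  16]
[315 285] [346 362]
838 -17.874582066836833 15.018066781574204
```

View pics/w5.png

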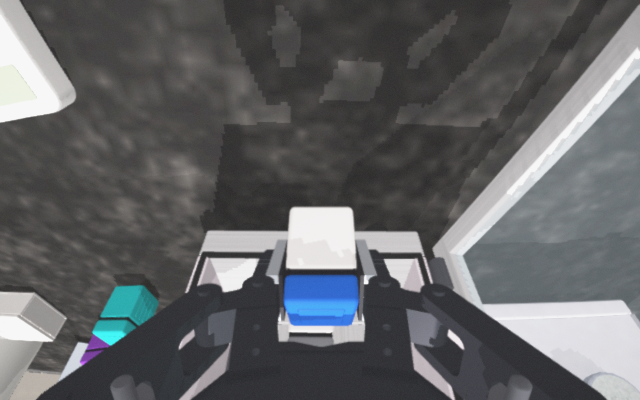

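The cassette is held upright in front of the mouth and the door is clear on the right. The grey one's front face shows behind it at rows 315–346, columns 285–362. I'll check that face's lateral position and yaw, then plan the entry.

Run:
```python
from s6 import *; from pr import pr
Q=np.load("w5q.npy"); m=(Q[...,2]>40)&(Q[...,2]<82)&(Q[...,0]>36)&(Q[...,0]<50)&(abs(Q[...,1])<30); P=Q[m]
k=np.polyfit(P[:,1],P[:,0],1); r=P[:,0]-np.polyval(k,P[:,1]); g=abs(r)<2; k=np.polyfit(P[g,1],P[g,0],1); print("front x",k,"yaw",np.degrees(np.arctan(-k[0])),g.sum(),"z",P[:,2].min(),P[:,2].max())
e=[]
for v in range(318,344,3):
    u=m[v].nonzero()[0]
    if len(u): e.append((v,u[0],u[-1],Q[v,u[0],1].round(1),Q[v,u[-1],1].round(1)))
print(e)
# front lip of floor (z~35,x~0) and side walls
for nm,mm in(("lip",(abs(Q[...,2]-35)<3)&(Q[...,0]>-15)&(Q[...,0]<15)&(abs(Q[...,1])<85)),):
    P=Q[mm]; print(nm,len(P),P[:,1].min(),P[:,1].max()); h=np.histogram(P[:,0],np.arange(-15,16,2)); print(h[0])
s=ctrl.read_state(); x,M,_=fk(s["qpos"],p); print("grasp now",(A.T@(s["eef_pos"]+3*M[:,2]-O)).round(1))
q,o=run(s["qpos"],(184.7,4.7,26),[st(-15,-1.4,80,4.4,60),st(5,-1.4,74,4.4,55.3),st(12,-1.4,69.5,4.4,55.2)],dt=8); pr(o)
```

```text
[336.09 559.45 381.72 328.46   1.57 -11.7  -17.08   0.69]
[0.1 0.1 0.2 0.3 0.3 0.3]
front x [1.54662577e-02 4.33131657e+01] yaw -0.8860806432677608 820 z 60.78174310361517 80.20488271464266
[(321, np.int64(289), np.int64(289), np.float64(-16.9), np.float64(-16.9)), (324, np.int64(289), np.int64(291), np.float64(-16.7), np.float64(-15.1)), (327, np.int64(289), np.int64(332), np.float64(-16.5), np.float64(14.0)), (330, np.int64(289), np.int64(332), np.float64(-16.3), np.float64(14.0)), (333, np.int64(289), np.int64(332), np.float64(-16.2), np.float64(14.0)), (336, np.int64(289), np.int64(331), np.float64(-16.0), np.float64(13.1)), (339, np.int64(288), np.int64(332), np.float64(-16.6), np.float64(13.8)), (342, np.int64(298), np.int64(333), np.float64(-9.5), np.float64(14.5))]
lip 1508 -78.15423304750351 84.96027936936686
[  2  12  19  14  19  18  89 593  51  66 129 141 117 122 116]
grasp now [-45.1   3.5  78.7]
((np.float64(369.7), np.float64(40.7), np.float64(367.1)), 184.4, 4.4, 30) n 1 tcp [533.0, 53.0, 83.0] [-0.16, 0.74, -0.04, 2.42, 2.99, 0.54, -1.52] margin 0.05 sp 0.6
((np.float64(366.8), np.float64(40.5), np.float64(346.5)), 184.4, 4.4, 34.7) n 1 tcp [553.0, 55.0, 76.0] [-0.16, 0.8, -0.05, 2.43, 2.99, 0.69, -1.53] margin 0.04 sp 1.2
((np.float64(373.3), np.float64(41.0), np.float64(341.7)), 184.4, 4.4, 34.8) n 1 tcp [560.0, 55.0, 72.0] [-0.16, 0.81, -0.05, 2.41, 3.0, 0.69, -1.53] margin 0.04 sp 0.1
"dx": -0.09, "dy": -0.01, "dz": 0.039, "ax": 0.001, "ay": -0.043, "az": 0.003
"dx": -0.047, "dy": 0, "dz": 0.051, "ax": 0, "ay": -0.052, "az": 0
"dx": -0.011, "dy": -0, "dz": 0.026, "ax": -0, "ay": -0.001, "az": -0
```

Run:
```python
from s6 import *; from pr import pr
s=ctrl.read_state(); 
q,o=run(s["qpos"],(184.9,4.9,26.1),[st(-15,-1.2,80,4.3,60),st(5,-1.2,74,4.3,54.7),st(12,-1.2,70,4.3,54.65)],dt=8); pr(o)
```

```text
[336.09 559.45 381.72 328.46   1.57 -11.7  -17.08   0.69]
[0.1 0.1 0.2 0.3 0.3 0.3]
((np.float64(369.7), np.float64(41.2), np.float64(367.1)), 184.3, 4.3, 30) n 1 tcp [533.0, 54.0, 83.0] [-0.16, 0.74, -0.04, 2.42, 2.98, 0.54, -1.53] margin 0.05 sp 0.6
((np.float64(363.9), np.float64(40.8), np.float64(344.5)), 184.3, 4.3, 35.3) n 1 tcp [553.0, 55.0, 76.0] [-0.16, 0.8, -0.05, 2.44, 2.99, 0.72, -1.53] margin 0.03 sp 1.4
((np.float64(370.6), np.float64(41.3), np.float64(340.4)), 184.3, 4.3, 35.35) n 1 tcp [560.0, 56.0, 72.0] [-0.16, 0.81, -0.05, 2.42, 2.99, 0.71, -1.53] margin 0.03 sp 0.1
"dx": -0.09, "dy": -0.009, "dz": 0.04, "ax": 0.001, "ay": -0.043, "az": 0.004
"dx": -0.047, "dy": 0, "dz": 0.051, "ax": 0, "ay": -0.059, "az": -0
"dx": -0.011, "dy": -0, "dz": 0.024, "ax": 0, "ay": -0.001, "az": -0
```

Call:
{"op": "step_arm", "data": {"plan": [{"dx":-0.045,"dy":-0.006,"dz":0.02,"ax":0,"ay":-0.022,"az":0.002,"gripper":0},{"dx":-0.045,"dy":-0.006,"dz":0.02,"ax":0,"ay":-0.021,"az":0.002,"gripper":0},{"dx":-0.024,"dy":0,"dz":0.025,"ax":0,"ay":-0.03,"az":0,"gripper":0},{"dx":-0.023,"dy":0,"dz":0.026,"ax":0,"ay":-0.029,"az":0,"gripper":0},{"dx":0,"dy":0,"dz":0,"ax":0,"ay":0,"az":0,"gripper":0}]}}

```text
clock: 17.27
eef_pos: [553.4, 53.3, 76.0]
tool_rot: [3.14, 0.615, -3.072]
force: [0.2, 0.1, -1.1]
width: 31.2
gripper_force: 59.7
```

```bash
python3 st.py
cat > g.py <<'E'
from s6 import *
P=[];
for _ in range(1):
    s=ctrl.read_state(); M=R.from_euler("xyz",s["tool_rot"]).as_matrix(); P.append(A.T@(s["eef_pos"]+3*M[:,2]-O)); x,B,_w=fk(s["qpos"],p)
y=M[:,1]; print("grasp airlock",P[0].round(1),"fk",(A.T@(x+3*B[:,2]-O)).round(1),"psi",np.degrees(np.arctan2(-y[0],y[1])).round(2),"tau",np.degrees(np.arcsin(-M[2,2])).round(2),"roll",np.degrees(np.arcsin(y[2])).round(2),"force(airlock)",(A.T@s["force"]).round(1),s["width"],s["gripper_force"])
E
python3 g.py
```

```text
17.275 [553.4  53.3  76. ] [ 3.14   0.615 -3.072] [-0.148, 0.803, -0.051, 2.433, 2.998, 0.713, -1.534] [ 0.2  0.1 -1.1] 31.2
x,y,z axes: [[-0.815, -0.057, -0.577], [-0.071, 0.997, 0.001], [0.575, 0.042, -0.817]]
[336.09 559.45 381.72 328.46   1.57 -11.7  -17.08   0.69]
[0.1 0.1 0.2 0.3 0.3 0.3]
grasp airlock [ 5.1 -3.  73.6] fk [ 5.8 -5.1 73.6] psi 4.06 tau 54.76 roll 0.07 force(airlock) [ 0.2  0.1 -1.1] 31.213604330582896 59.745617508888245
```

```bash
cat > rel.py <<'E'
from s6 import *
E=[];I=[]
for _ in range(6):
    im=grab("wrist"); s=ctrl.read_state(); M=R.from_euler("xyz",s["tool_rot"]).as_matrix(); y=M[:,1]
    E.append(np.r_[A.T@(s["eef_pos"]+3*M[:,2]-O),np.degrees(np.arctan2(-y[0],y[1])),np.degrees(np.arcsin(-M[2,2])),A.T@s["force"]])
    Q=(cloud(im)-O)@A; H=cv2.cvtColor(im["color"],cv2.COLOR_RGB2HSV).astype(int)
    b=(abs(H[...,0]-110)<12)&(H[...,1]>110)&(H[...,2]>60); b[:,:200]=0
    def edges(m):
        r=[(Q[v,u[0],1],Q[v,u[-1],1]) for v in range(400) for u in[m[v].nonzero()[0]] if len(u)>25]
        return np.median(r,0).round(1).tolist()+[len(r)] if r else None
    hb=Q[b]; bt=hb[:,0].max() if len(hb) else 0
    m=(Q[...,2]>60)&(Q[...,2]<90)&(Q[...,0]>bt+3)&(Q[...,0]<84)&(abs(Q[...,1])<28)&~b
    I.append((edges(b),edges(m),round(np.percentile(hb[:,0],98),1),round(np.percentile(Q[m][:,0],5),1) if m.any() else None))
print("mean [x y z psi tau F]",np.mean(E,0).round(2),"std",np.std(E,0).round(2)[:4]); print("held edges, stored edges, held back x, stored front x"); [print(i) for i in I[:3]]
save(im,"rel.png")
E
python3 rel.py
```

```text
[336.09 559.45 381.72 328.46   1.57 -11.7  -17.08   0.69]
[0.1 0.1 0.2 0.3 0.3 0.3]
mean [x y z psi tau F] [ 5.03 -2.27 74.52  4.13 54.73  0.31  0.16 -0.76] std [0.1  0.3  0.35 0.03]
held edges, stored edges, held back x, stored front x
([-18.7, 12.2, 52], None, np.float64(26.2), None)
([-18.5, 12.4, 52], None, np.float64(26.0), None)
([-18.2, 12.6, 52], None, np.float64(26.3), None)
```

Run:
```python
from s6 import *
d=np.load("w5.npz"); Q=np.load("w5q.npy"); H=cv2.cvtColor(d["c"],cv2.COLOR_RGB2HSV).astype(int)
b=(abs(H[...,0]-110)<12)&(H[...,1]>110)&(H[...,2]>60); b[:,:200]=0
r=[(v,u[0],u[-1],Q[v,u[0],1].round(1),Q[v,u[-1],1].round(1)) for v in range(270,330,4) for u in[b[v].nonzero()[0]] if len(u)>25]; print(r)
c=d["c"].astype(int).sum(2)
m=(Q[...,2]>60)&(Q[...,2]<92)&(Q[...,0]>36)&(Q[...,0]<84)&(abs(Q[...,1])<28)
for v in range(316,350,3):
    print(v,[ (u,c[v,u],Q[v,u].round(0).tolist()) for u in (280,284,288,292,356,360,364,368)])
```

```text
[336.09 559.45 381.72 328.46   1.57 -11.7  -17.08   0.69]
[0.1 0.1 0.2 0.3 0.3 0.3]
[(274, np.int64(291), np.int64(352), np.float64(-7.7), np.float64(18.9)), (278, np.int64(285), np.int64(357), np.float64(-10.1), np.float64(20.8)), (282, np.int64(284), np.int64(357), np.float64(-10.1), np.float64(20.6)), (286, np.int64(284), np.int64(358), np.float64(-10.1), np.float64(20.8)), (290, np.int64(284), np.int64(358), np.float64(-10.2), np.float64(20.8)), (294, np.int64(283), np.int64(358), np.float64(-10.4), np.float64(20.9)), (298, np.int64(283), np.int64(358), np.float64(-10.1), np.float64(20.5)), (302, np.int64(283), np.int64(358), np.float64(-10.3), np.float64(20.8)), (306, np.int64(284), np.int64(357), np.float64(-10.2), np.float64(20.9)), (310, np.int64(285), np.int64(355), np.float64(-10.1), np.float64(20.2)), (314, np.int64(288), np.int64(354), np.float64(-9.6), np.float64(20.6)), (318, np.int64(289), np.int64(353), np.float64(-9.5), np.float64(20.6)), (322, np.int64(290), np.int64(351), np.float64(-9.6), np.float64(20.2))]
316 [(280, np.int64(647), [-45.0, -12.0, 100.0]), (284, n
[... 3456 characters left out ...]
.int64(157), [-78.0, -7.0, 125.0]), (284, np.int64(161), [-79.0, -5.0, 125.0]), (288, np.int64(156), [-79.0, -4.0, 125.0]), (292, np.int64(160), [-79.0, -3.0, 125.0]), (356, np.int64(160), [-77.0, 15.0, 124.0]), (360, np.int64(156), [-78.0, 16.0, 125.0]), (364, np.int64(159), [-88.0, 16.0, 128.0]), (368, np.int64(164), [-88.0, 17.0, 128.0])]
349 [(280, np.int64(160), [-80.0, -6.0, 126.0]), (284, np.int64(155), [-80.0, -5.0, 126.0]), (288, np.int64(156), [-79.0, -4.0, 126.0]), (292, np.int64(161), [-79.0, -3.0, 126.0]), (356, np.int64(168), [-77.0, 15.0, 125.0]), (360, np.int64(157), [-78.0, 16.0, 125.0]), (364, np.int64(158), [-88.0, 16.0, 129.0]), (368, np.int64(154), [-87.0, 17.0, 129.0])]
```

The lateral readings disagree by about 2 mm, because that picture was taken before the arm settled. I'll back out, let it settle and measure held against stored in the same images.

Call:
{"op": "step_arm", "data": {"plan": [{"dx":0.023,"dy":0,"dz":-0.026,"ax":0,"ay":0.029,"az":0,"gripper":0},{"dx":0.024,"dy":0,"dz":-0.025,"ax":0,"ay":0.03,"az":0,"gripper":0},{"dx":0.045,"dy":0,"dz":-0.02,"ax":0,"ay":0.021,"az":0,"gripper":0},{"dx":0.045,"dy":0,"dz":-0.02,"ax":0,"ay":0.022,"az":0,"gripper":0},{"dx":0,"dy":0,"dz":0,"ax":0,"ay":0,"az":0,"gripper":0},{"dx":0,"dy":0,"dz":0,"ax":0,"ay":0,"az":0,"gripper":0},{"dx":0,"dy":0,"dz":0,"ax":0,"ay":0,"az":0,"gripper":0}]}}

```text
clock: 18.45
eef_pos: [503.8, 50.9, 79.0]
tool_rot: [3.14, 0.456, -3.07]
force: [0.6, 0.3, -2.3]
width: 31.1
gripper_force: 59.7
```

```bash
sed -i 's/bt+3/36/; s/u\[0\],1\],Q/u[0],1],Q/; s/if len(u)>25\]/if len(u)>8]/' rel.py
cat >> rel.py <<'E'
P=Q[m]; k=np.polyfit(P[:,1],P[:,0],1); g=abs(P[:,0]-np.polyval(k,P[:,1]))<2; k=np.polyfit(P[g,1],P[g,0],1); print("stored front",k,len(P))
hc=Q[b]; 
# use row-wise extreme edges of stored face, right side and left side separately
rr=[]; 
for v in range(300,350):
    u=m[v].nonzero()[0]
    if len(u)>8: rr.append((v,u[0],u[-1],Q[v,u[0],1].round(1),Q[v,u[-1],1].round(1)))
print(rr)
E
python3 rel.py
```

```text
[336.09 559.45 381.72 328.46   1.57 -11.7  -17.08   0.69]
[0.1 0.1 0.2 0.3 0.3 0.3]
mean [x y z psi tau F] [-4.506e+01 -1.490e+00  7.632e+01  4.180e+00  6.390e+01 -2.000e-02
  3.300e-01 -7.800e-01] std [0.06 0.01 0.04 0.  ]
held edges, stored edges, held back x, stored front x
([-17.2, 13.6, 52], [-16.9, 14.0, 21], np.float64(-21.3), np.float64(41.9))
([-17.2, 13.7, 52], [-16.9, 14.1, 21], np.float64(-21.4), np.float64(42.0))
([-17.2, 13.7, 52], [-16.9, 14.1, 21], np.float64(-21.4), np.float64(42.1))
stored front [2.39435778e-02 4.33708770e+01] 852
[(326, np.int64(301), np.int64(344), np.float64(-16.2), np.float64(14.4)), (327, np.int64(300), np.int64(344), np.float64(-17.4), np.float64(14.3)), (328, np.int64(300), np.int64(344), np.float64(-17.4), np.float64(14.4)), (329, np.int64(300), np.int64(344), np.float64(-17.0), np.float64(14.4)), (330, np.int64(300), np.int64(344), np.float64(-16.9), np.float64(14.2)), (331, np.int64(300), np.int64(344), np.float64(-16.9), np.float64(14.2)), (332, np.int64(300), np.int64(344), np.float64(-16.8), np.float64(14.1)), (333, np.int64(300), np.in
[... 304 characters left out ...]
, np.float64(-17.1), np.float64(14.3)), (338, np.int64(300), np.int64(343), np.float64(-17.6), np.float64(13.2)), (339, np.int64(300), np.int64(344), np.float64(-17.9), np.float64(13.8)), (340, np.int64(300), np.int64(344), np.float64(-17.9), np.float64(13.8)), (341, np.int64(300), np.int64(344), np.float64(-18.1), np.float64(13.8)), (342, np.int64(300), np.int64(344), np.float64(-16.5), np.float64(13.7)), (343, np.int64(303), np.int64(339), np.float64(-14.3), np.float64(10.2)), (344, np.int64(308), np.int64(334), np.float64(-10.8), np.float64(6.8)), (345, np.int64(312), np.int64(329), np.float64(-8.2), np.float64(3.3)), (346, np.int64(316), np.int64(325), np.float64(-5.4), np.float64(0.6))]
```

Run:
```python
from s6 import *
im=grab("wrist"); Q=(cloud(im)-O)@A; H=cv2.cvtColor(im["color"],cv2.COLOR_RGB2HSV).astype(int)
def fit(nm,m):
    P=Q[m]; k=np.polyfit(P[:,1],P[:,0],1)
    for _ in range(4): g=abs(P[:,0]-np.polyval(k,P[:,1]))<2; k=np.polyfit(P[g,1],P[g,0],1)
    print(nm,len(P),g.sum(),"x0",k[1].round(2),"yaw rel",np.degrees(np.arctan(-k[0])).round(2),P[:,1].min().round(),P[:,1].max().round())
z=Q[...,2]; y=abs(Q[...,1]); x=Q[...,0]
fit("lip",(z>8)&(z<30)&(abs(x)<12)&(y<76))
fit("stop/back",(z>38)&(z<60)&(x>75)&(x<110)&(y<68)&(y>20))
fit("gate",(z>46)&(z<60)&(x>90)&(x<104)&(y<68)&(y>20))
fit("stored",(z>62)&(z<83)&(x>36)&(x<50)&(y<25))
fit("held front",(z>45)&(z<75)&(x>-75)&(x<-40)&(y<13))
```

```text
[336.09 559.45 381.72 328.46   1.57 -11.7  -17.08   0.69]
[0.1 0.1 0.2 0.3 0.3 0.3]
lip 2336 2316 x0 0.51 yaw rel 0.05 -76.0 76.0
stop/back 797 590 x0 97.66 yaw rel 0.14 -40.0 36.0
gate 317 317 x0 97.74 yaw rel 0.11 -40.0 36.0
stored 846 832 x0 43.36 yaw rel -1.56 -17.0 14.0
held front 2757 2340 x0 -58.2 yaw rel -0.39 -13.0 13.0
```

Settled readings show the airlock yaw is right (the lip is within 0.05°). Held and stored agree laterally to 0.35 mm. The stored box is about 2.6 mm short of the stop bar and turned about 1.5°, so pushing it to the bar should square it. I'll enter now.

Run:
```python
from s6 import *; from pr import pr
s=ctrl.read_state(); 
q,o=run(s["qpos"],(184.2,4.2,26.1),[st(-15,-1.2,80,4.5,60),st(5,-1.2,74,4.5,54.7),st(14,-1.2,70.5,4.5,54.65)],dt=4.5); pr(o)
```

```text
[336.09 559.45 381.72 328.46   1.57 -11.7  -17.08   0.69]
[0.1 0.1 0.2 0.3 0.3 0.3]
((np.float64(369.7), np.float64(40.6), np.float64(367.1)), 184.5, 4.5, 30) n 1 tcp [533.0, 53.0, 83.0] [-0.16, 0.74, -0.04, 2.42, 2.99, 0.54, -1.52] margin 0.05 sp 0.5
((np.float64(363.9), np.float64(40.2), np.float64(344.5)), 184.5, 4.5, 35.3) n 2 tcp [553.0, 55.0, 76.0] [-0.15, 0.8, -0.05, 2.44, 2.99, 0.72, -1.53] margin 0.03 sp 0.7
((np.float64(372.7), np.float64(40.8), np.float64(340.9)), 184.5, 4.5, 35.35) n 1 tcp [562.0, 56.0, 73.0] [-0.15, 0.81, -0.05, 2.41, 3.0, 0.7, -1.53] margin 0.03 sp 0.2
"dx": -0.093, "dy": 0.008, "dz": 0.032, "ax": -0.001, "ay": -0.043, "az": -0.004
"dx": -0.023, "dy": 0, "dz": 0.027, "ax": -0, "ay": -0.029, "az": 0
"dx": -0.022, "dy": 0, "dz": 0.025, "ax": 0, "ay": -0.029, "az": -0
"dx": -0.018, "dy": -0, "dz": 0.027, "ax": -0, "ay": -0.001, "az": 0
```

Call:
{"op": "step_arm", "data": {"plan": [{"dx":-0.046,"dy":0.001,"dz":0.016,"ax":0,"ay":-0.022,"az":-0.002,"gripper":0},{"dx":-0.047,"dy":0.001,"dz":0.016,"ax":0,"ay":-0.021,"az":-0.001,"gripper":0},{"dx":-0.023,"dy":0,"dz":0.027,"ax":0,"ay":-0.029,"az":0,"gripper":0},{"dx":-0.022,"dy":0,"dz":0.025,"ax":0,"ay":-0.029,"az":0,"gripper":0},{"dx":-0.018,"dy":0,"dz":0.027,"ax":0,"ay":-0.001,"az":0,"gripper":0},{"dx":0,"dy":0,"dz":0,"ax":0,"ay":0,"az":0,"gripper":0},{"dx":0,"dy":0,"dz":0,"ax":0,"ay":0,"az":0,"gripper":0}]}}

```text
clock: 19.68
eef_pos: [561.5, 55.9, 73.7]
tool_rot: [-3.141, 0.616, -3.064]
force: [-0.4, -0.1, -1.4]
width: 31.4
gripper_force: 59.7
```

```bash
python3 g.py
python3 - <<'E'
from s6 import *
B=F(184.5,4.5,35.35); 
for n,d in(("down1",[0,0,-1]),("fwd1",A[:,0]),("left1",A[:,1])): print(n,(B.T@np.array(d)/300).round(5))
E
```

```text
[336.09 559.45 381.72 328.46   1.57 -11.7  -17.08   0.69]
[0.1 0.1 0.2 0.3 0.3 0.3]
grasp airlock [13.4 -1.  71.3] fk [14.1 -3.1 71.3] psi 4.42 tau 54.7 roll -0.04 force(airlock) [-0.4 -0.1 -1.4] 31.37401134431091 59.74230408668518
[336.09 559.45 381.72 328.46   1.57 -11.7  -17.08   0.69]
[0.1 0.1 0.2 0.3 0.3 0.3]
down1 [ 0.00193 -0.       0.00272]
fwd1 [-2.72e-03 -1.00e-05  1.93e-03]
left1 [-0.       0.00333  0.     ]
```

Call:
{"op": "step_arm", "data": {"plan": [{"dx":0.004,"dy":0,"dz":0.0055,"ax":0,"ay":0,"az":0,"gripper":0},{"dx":0.003,"dy":0,"dz":0.0042,"ax":0,"ay":0,"az":0,"gripper":0},{"dx":0,"dy":0,"dz":0,"ax":0,"ay":0,"az":0,"gripper":0}]}}

```text
clock: 20.05
eef_pos: [561.2, 55.9, 70.0]
tool_rot: [-3.141, 0.616, -3.064]
force: [-0.4, -0.5, 2.1]
width: 31.5
gripper_force: 60.0
```

Call:
{"op": "step_arm", "data": {"plan": [{"dx":0.001,"dy":0,"dz":0.0014,"ax":0,"ay":0,"az":0,"gripper":0},{"dx":0,"dy":0,"dz":0,"ax":0,"ay":0,"az":0,"gripper":0}]}}

```text
clock: 20.3
eef_pos: [561.1, 55.9, 69.9]
tool_rot: [-3.141, 0.617, -3.064]
force: [-2.5, -0.4, 6.5]
width: 31.0
gripper_force: 60.9
```

It's on the floor, with the force up about 5 N. Now I'll slide it forward.

Call:
{"op": "step_arm", "data": {"plan": [{"dx":-0.0075,"dy":0,"dz":0.0038,"ax":0,"ay":0,"az":0,"gripper":0},{"dx":-0.007,"dy":0,"dz":0.0048,"ax":0,"ay":0,"az":0,"gripper":0},{"dx":-0.007,"dy":0,"dz":0.0048,"ax":0,"ay":0,"az":0,"gripper":0},{"dx":0,"dy":0,"dz":0,"ax":0,"ay":0,"az":0,"gripper":0}]}}

```text
clock: 20.8
eef_pos: [569.2, 56.5, 69.9]
tool_rot: [-3.141, 0.616, -3.064]
force: [-1.8, 0.1, 2.3]
width: 31.1
gripper_force: 60.4
```

Call:
{"op": "step_arm", "data": {"plan": [{"dx":-0.0055,"dy":0,"dz":0.0038,"ax":0,"ay":0,"az":0,"gripper":0},{"dx":0,"dy":0,"dz":0,"ax":0,"ay":0,"az":0,"gripper":0}]}}

```text
clock: 21.05
eef_pos: [569.3, 56.5, 70.0]
tool_rot: [-3.141, 0.614, -3.064]
force: [-8.7, -1.6, 11.1]
width: 31.3
gripper_force: 61.8
```

Call:
{"op": "step_arm", "data": {"plan": [{"dx":-0.0041,"dy":0,"dz":0.0029,"ax":0,"ay":0,"az":0,"gripper":0},{"dx":0,"dy":0,"dz":0,"ax":0,"ay":0,"az":0,"gripper":0}]}}

```text
clock: 21.3
eef_pos: [569.3, 56.5, 70.0]
tool_rot: [-3.141, 0.612, -3.063]
force: [-13.3, -1.7, 17.7]
width: 31.5
gripper_force: 62.9
```

```bash
python3 g.py|tail -1
```

```text
grasp airlock [21.2 -1.  67.5] fk [21.9 -3.1 67.5] psi 4.45 tau 54.94 roll -0.05 force(airlock) [-13.4  -0.7  17.7] 31.488984606409357 62.86715269088745
```

It stopped where contact with the grey box was expected, but the vertical load has built up too. I'll ease upward and see whether it moves on.

Call:
{"op": "step_arm", "data": {"plan": [{"dx":-0.002,"dy":0,"dz":-0.0027,"ax":0,"ay":0,"az":0,"gripper":0},{"dx":0,"dy":0,"dz":0,"ax":0,"ay":0,"az":0,"gripper":0}]}}

```text
clock: 21.55
eef_pos: [569.4, 56.5, 70.0]
tool_rot: [-3.141, 0.61, -3.064]
force: [-10.2, -1.2, 8.6]
width: 31.4
gripper_force: 61.3
```

Call:
{"op": "step_arm", "data": {"plan": [{"dx":-0.003,"dy":0,"dz":-0.0041,"ax":0,"ay":0,"az":0,"gripper":0},{"dx":0,"dy":0,"dz":0,"ax":0,"ay":0,"az":0,"gripper":0}]}}

```text
clock: 21.8
eef_pos: [569.5, 56.5, 70.6]
tool_rot: [-3.141, 0.609, -3.064]
force: [-5.0, -0.8, -2.4]
width: 31.2
gripper_force: 60.1
```

```bash
python3 g.py|tail -1
python3 - <<'E'
from h import *
im=grab("wrist"); save(im,"w6.png")
E
```

```text
grasp airlock [21.4 -1.  68.2] fk [22.1 -3.1 68.2] psi 4.44 tau 55.12 roll -0.05 force(airlock) [-5.1 -0.4 -2.4] 31.206149045560206 60.077455043792725
```

View pics/w6.png

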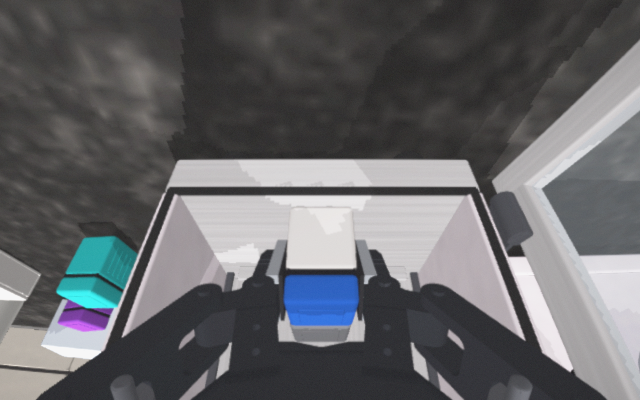

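The grey lid now shows directly behind the blue one at rows 325–340, and there's still a 5 N reaction with the box unloaded, so the two are in contact. I'll set it down, release and back off.

Call:
{"op": "step_arm", "data": {"plan": [{"dx":0.002,"dy":0,"dz":0.003,"ax":0,"ay":0,"az":0,"gripper":0},{"dx":0,"dy":0,"dz":0,"ax":0,"ay":0,"az":0,"gripper":0.25},{"dx":0,"dy":0,"dz":0,"ax":0,"ay":0,"az":0,"gripper":0.55},{"dx":0,"dy":0,"dz":0,"ax":0,"ay":0,"az":0,"gripper":0.55}]}}

```text
clock: 22.35
eef_pos: [573.7, 57.0, 71.6]
tool_rot: [-3.141, 0.618, -3.064]
force: [0.2, 0.7, -0.0]
width: 46.9
gripper_force: 0.0
```

```bash
python3 g.py|tail -1
python3 - <<'E'
from s6 import *; from pr import pr
s=ctrl.read_state(); 
q,o=run(s["qpos"],(184.44,4.44,34.9),[st(0,-3.2,76,4.4,58),st(-45,-3.2,84,4.4,64)],dt=4.5); pr(o)
E
```

```text
grasp airlock [25.6 -0.9 69.2] fk [26.3 -3.  69.2] psi 4.42 tau 54.58 roll -0.03 force(airlock) [ 0.2  0.7 -0. ] 46.90635773702523 0.0
[336.09 559.45 381.72 328.46   1.57 -11.7  -17.08   0.69]
[0.1 0.1 0.2 0.3 0.3 0.3]
((np.float64(374.9), np.float64(39.3), np.float64(357.1)), 184.4, 4.4, 32) n 1 tcp [548.0, 53.0, 79.0] [-0.15, 0.77, -0.05, 2.41, 2.99, 0.59, -1.52] margin 0.06 sp 0.6
((np.float64(360.3), np.float64(38.2), np.float64(381.9)), 184.4, 4.4, 26) n 2 tcp [504.0, 49.0, 87.0] [-0.16, 0.7, -0.04, 2.44, 2.98, 0.45, -1.52] margin 0.03 sp 0.6
"dx": 0.058, "dy": -0.001, "dz": -0.069, "ax": -0, "ay": 0.038, "az": 0
"dx": 0.056, "dy": 0, "dz": -0.049, "ax": 0, "ay": 0.033, "az": 0
"dx": 0.059, "dy": 0, "dz": -0.049, "ax": -0, "ay": 0.033, "az": -0
```

Call:
{"op": "step_arm", "data": {"plan": [{"dx":0.029,"dy":0,"dz":-0.035,"ax":0,"ay":0.019,"az":0,"gripper":0.55},{"dx":0.029,"dy":0,"dz":-0.034,"ax":0,"ay":0.019,"az":0,"gripper":0.55},{"dx":0.056,"dy":0,"dz":-0.049,"ax":0,"ay":0.033,"az":0,"gripper":0.55},{"dx":0.059,"dy":0,"dz":-0.049,"ax":0,"ay":0.033,"az":0,"gripper":0.55},{"dx":0,"dy":0,"dz":0,"ax":0,"ay":0,"az":0,"gripper":0},{"dx":0,"dy":0,"dz":0,"ax":0,"ay":0,"az":0,"gripper":0},{"dx":0,"dy":0,"dz":0,"ax":0,"ay":0,"az":0,"gripper":0},{"dx":0,"dy":0,"dz":0,"ax":0,"ay":0,"az":0,"gripper":0}]}}

```text
clock: 23.35
eef_pos: [502.2, 51.3, 86.1]
tool_rot: [-3.141, 0.452, -3.064]
force: [-0.3, -0.2, 0.7]
width: 0.2
gripper_force: 0.0
```

```bash
python3 g.py|tail -1
python3 - <<'E'
from s6 import *
im=grab("wrist"); save(im,"w7.png"); Q=(cloud(im)-O)@A; H=cv2.cvtColor(im["color"],cv2.COLOR_RGB2HSV).astype(int)
x,y,z=Q[...,0],Q[...,1],Q[...,2]
def fit(nm,m):
    P=Q[m]
    if len(P)<30: print(nm,len(P)); return
    k=np.polyfit(P[:,1],P[:,0],1)
    for _ in range(4): g=abs(P[:,0]-np.polyval(k,P[:,1]))<2; k=np.polyfit(P[g,1],P[g,0],1)
    print(nm,len(P),"x0",k[1].round(2),"yaw rel",np.degrees(np.arctan(-k[0])).round(2),np.percentile(P[:,1],[1,99]).round(1),np.percentile(P[:,2],[1,99]).round(1))
fit("new front",(z>40)&(z<80)&(x>-5)&(x<25)&(abs(y)<30))
fit("lip",(z>8)&(z<30)&(abs(x)<12)&(abs(y)<76))
b=(abs(H[...,0]-110)<12)&(H[...,1]>110)&(H[...,2]>60)&(abs(x-25)<40)&(abs(y)<40); P=Q[b]; 
print("blue",len(P), np.percentile(P,[1,99],axis=0).round(1).tolist())
t=(z>80)&(z<90)&(x>0)&(x<85)&(abs(y)<30); P=Q[t]; print("tops",len(P),np.histogram(P[:,0],np.arange(0,86,6))[0])
E
```

```text
grasp airlock [-46.5  -1.   83.4] fk [-46.   -3.1  83.4] psi 4.41 tau 64.07 roll -0.04 force(airlock) [-0.3 -0.2  0.7] 0.2456249051551314 0.0
[336.09 559.45 381.72 328.46   1.57 -11.7  -17.08   0.69]
[0.1 0.1 0.2 0.3 0.3 0.3]
new front 1
lip 3452 x0 0.45 yaw rel 0.05 [-74.7  74.3] [13.4 29.8]
blue 273 [[9.4, -5.1, 80.1], [35.4, 2.0, 86.8]]
tops 272 [ 0 78 63 39 49 43  0  0  0  0  0  0  0  0]
```

View pics/w7.png

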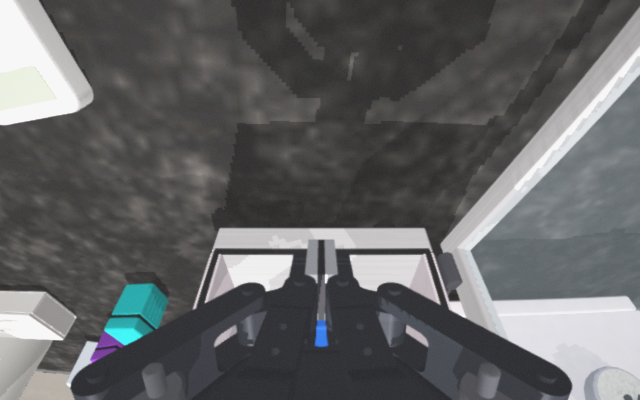

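The blue lid shows between the closed fingers at (321,333), and the box stands with its front at about x = 8–9. Next I'll press it squarely with the closed fingers to close any gap.

Run:
```python
from s6 import *; from pr import pr
s=ctrl.read_state(); 
q,o=run(s["qpos"],(184.41,4.41,25.93),[st(-22,-3.1,71,4.4,58.5),st(-14,-3.1,71,4.4,57)],dt=3); pr(o)
B=F(184.4,4.4,33); print("fwd1",(B.T@A[:,0]/300).round(5))
```

```text
[336.09 559.45 381.72 328.46   1.57 -11.7  -17.08   0.69]
[0.1 0.1 0.2 0.3 0.3 0.3]
((np.float64(355.4), np.float64(37.9), np.float64(353.6)), 184.4, 4.4, 31.5) n 2 tcp [527.0, 51.0, 74.0] [-0.15, 0.78, -0.06, 2.46, 2.99, 0.65, -1.52] margin 0.01 sp 0.8
((np.float64(356.1), np.float64(38.0), np.float64(349.0)), 184.4, 4.4, 33) n 1 tcp [534.0, 52.0, 74.0] [-0.15, 0.79, -0.06, 2.46, 2.99, 0.69, -1.53] margin 0.01 sp 0.3
"dx": -0.027, "dy": 0.001, "dz": 0.038, "ax": -0, "ay": -0.031, "az": 0
"dx": -0.025, "dy": -0.002, "dz": 0.036, "ax": 0, "ay": -0.031, "az": 0
"dx": -0.023, "dy": 0, "dz": 0.014, "ax": 0, "ay": -0.017, "az": 0
fwd1 [-0.0028   0.       0.00182]
```

Call:
{"op": "step_arm", "data": {"plan": [{"dx":-0.027,"dy":0,"dz":0.038,"ax":0,"ay":-0.028,"az":0,"gripper":0},{"dx":-0.025,"dy":0,"dz":0.036,"ax":0,"ay":-0.028,"az":0,"gripper":0},{"dx":-0.0143,"dy":0,"dz":0.0086,"ax":0,"ay":0,"az":0,"gripper":0},{"dx":0,"dy":0,"dz":0,"ax":0,"ay":0,"az":0,"gripper":0}]}}

```text
clock: 23.9
eef_pos: [531.3, 53.6, 74.0]
tool_rot: [-3.141, 0.541, -3.064]
force: [0.9, 0.1, 1.0]
width: 0.1
gripper_force: 0.0
```

Call:
{"op": "step_arm", "data": {"plan": [{"dx":-0.0086,"dy":0,"dz":0.0052,"ax":0,"ay":0,"az":0,"gripper":0},{"dx":0,"dy":0,"dz":0,"ax":0,"ay":0,"az":0,"gripper":0}]}}

```text
clock: 24.15
eef_pos: [534.3, 53.8, 74.3]
tool_rot: [-3.141, 0.541, -3.064]
force: [0.8, -0.2, 0.6]
width: -0.2
gripper_force: 0.0
```

Call:
{"op": "step_arm", "data": {"plan": [{"dx":-0.0086,"dy":0,"dz":0.0052,"ax":0,"ay":0,"az":0,"gripper":0},{"dx":0,"dy":0,"dz":0,"ax":0,"ay":0,"az":0,"gripper":0}]}}

```text
clock: 24.4
eef_pos: [537.2, 54.1, 74.0]
tool_rot: [-3.141, 0.541, -3.064]
force: [-0.6, 0.2, -0.5]
width: -0.1
gripper_force: 0.0
```

```bash
python3 g.py|tail -1
```

```text
grasp airlock [-11.2  -0.9  71.4] fk [-10.5  -3.   71.4] psi 4.42 tau 59.0 roll -0.03 force(airlock) [-0.5  0.3 -0.5] -0.08798262794139677 0.0
```

Call:
{"op": "step_arm", "data": {"plan": [{"dx":-0.0057,"dy":0,"dz":0.0034,"ax":0,"ay":0,"az":0,"gripper":0},{"dx":0,"dy":0,"dz":0,"ax":0,"ay":0,"az":0,"gripper":0}]}}

```text
clock: 24.65
eef_pos: [539.0, 54.2, 73.8]
tool_rot: [-3.141, 0.541, -3.064]
force: [0.2, 0.6, 0.9]
width: -0.1
gripper_force: 0.0
```

Call:
{"op": "step_arm", "data": {"plan": [{"dx":-0.0057,"dy":0,"dz":0.0034,"ax":0,"ay":0,"az":0,"gripper":0},{"dx":0,"dy":0,"dz":0,"ax":0,"ay":0,"az":0,"gripper":0}]}}

```text
clock: 24.9
eef_pos: [540.8, 54.3, 73.7]
tool_rot: [-3.141, 0.54, -3.064]
force: [-0.7, 0.5, 0.5]
width: -0.0
gripper_force: 0.0
```

Call:
{"op": "step_arm", "data": {"plan": [{"dx":-0.0057,"dy":0,"dz":0.0034,"ax":0,"ay":0,"az":0,"gripper":0},{"dx":0,"dy":0,"dz":0,"ax":0,"ay":0,"az":0,"gripper":0}]}}

```text
clock: 25.15
eef_pos: [541.2, 54.3, 73.3]
tool_rot: [-3.141, 0.537, -3.064]
force: [-4.5, -0.1, 2.2]
width: -0.1
gripper_force: 2.4
```

Call:
{"op": "step_arm", "data": {"plan": [{"dx":-0.0057,"dy":0,"dz":0.0034,"ax":0,"ay":0,"az":0,"gripper":0},{"dx":0,"dy":0,"dz":0,"ax":0,"ay":0,"az":0,"gripper":0}]}}

```text
clock: 25.4
eef_pos: [541.4, 54.3, 72.8]
tool_rot: [-3.141, 0.534, -3.064]
force: [-8.9, -0.1, 5.4]
width: -0.1
gripper_force: 4.4
```

```bash
python3 g.py|tail -1
cat > s7.py <<'E'
from s6 import *
hinge=np.array([0,81.,0])
def door(th,u,off):  # point on outer side: u along door from hinge, off outward from hinge plane
    c,s=np.cos(np.radians(th)),np.sin(np.radians(th)); v=np.array([-off,-u,0]); return hinge+np.array([v[0]*c+v[1]*s,-v[0]*s+v[1]*c,0])
E
python3 - <<'E'
from s7 import *
for th in(96,80,60,40,20,0): print(th,"edge",door(th,157,11).round(),"pushpt",door(th,135,11).round(), "handle",door(th,121,43).round())
E
```

```text
grasp airlock [-7.  -1.1 70.2] fk [-6.4 -3.2 70.2] psi 4.44 tau 59.42 roll -0.05 force(airlock) [-8.9  0.6  5.4] -0.06194715993220879 4.44561218842864
[336.09 559.45 381.72 328.46   1.57 -11.7  -17.08   0.69]
[0.1 0.1 0.2 0.3 0.3 0.3]
96 edge [-155.  108.    0.] pushpt [-133.  106.    0.] handle [-116.  136.    0.]
80 edge [-157.   65.    0.] pushpt [-135.   68.    0.] handle [-127.  102.    0.]
60 edge [-141.   12.    0.] pushpt [-122.   23.    0.] handle [-126.   58.    0.]
40 edge [-109.  -32.    0.] pushpt [-95. -15.   0.] handle [-111.   16.    0.]
20 edge [-64. -63.   0.] pushpt [-57. -42.   0.] handle [-82. -18.   0.]
0 edge [-11. -76.   0.] pushpt [-11. -54.   0.] handle [-43. -40.   0.]
```

The fingers met a solid stop at 9 N, so both boxes are against the bar. I'll back off with the fingers open, check squareness and simulate the way back to the tool-down configuration.

Call:
{"op": "step_arm", "data": {"plan": [{"dx":0.04,"dy":0,"dz":-0.024,"ax":0,"ay":0.02,"az":0,"gripper":0},{"dx":0.045,"dy":0,"dz":-0.03,"ax":0,"ay":0.02,"az":0,"gripper":0},{"dx":0.045,"dy":0,"dz":-0.03,"ax":0,"ay":0.012,"az":0,"gripper":0.8},{"dx":0,"dy":0,"dz":0,"ax":0,"ay":0,"az":0,"gripper":0.8},{"dx":0,"dy":0,"dz":0,"ax":0,"ay":0,"az":0,"gripper":0.8}]}}

```text
clock: 26.02
eef_pos: [499.2, 51.2, 77.1]
tool_rot: [-3.141, 0.46, -3.064]
force: [-0.6, -0.2, -0.4]
width: 54.1
gripper_force: 0.0
```

```bash
python3 g.py|tail -1
python3 - <<'E'
from s6 import *; from pr import pr
im=grab("wrist"); save(im,"w8.png"); Q=(cloud(im)-O)@A; H=cv2.cvtColor(im["color"],cv2.COLOR_RGB2HSV).astype(int)
x,y,z=Q[...,0],Q[...,1],Q[...,2]
def fit(nm,m):
    P=Q[m]
    if len(P)<30: print(nm,len(P)); return
    k=np.polyfit(P[:,1],P[:,0],1)
    for _ in range(4): g=abs(P[:,0]-np.polyval(k,P[:,1]))<2; k=np.polyfit(P[g,1],P[g,0],1)
    print(nm,len(P),"x0",k[1].round(2),"yaw rel",np.degrees(np.arctan(-k[0])).round(2),np.percentile(P[:,1],[1,99]).round(1),np.percentile(P[:,2],[1,99]).round(1))
fit("new front",(z>38)&(z<80)&(x>0)&(x<25)&(abs(y)<30))
b=(abs(H[...,0]-110)<12)&(H[...,1]>110)&(H[...,2]>60)&(abs(x-25)<40)&(abs(y)<40); print("blue",b.sum(),np.percentile(Q[b],[1,99],axis=0).round(1).tolist())
t=(z>82)&(z<88)&(x>0)&(x<90)&(abs(y)<30)
for a in range(6,84,8):
    P=Q[t&(x>=a)&(x<a+8)]
    if len(P)>10: print("tops x",a,len(P),np.percentile(P[:,1],[2,98]).round(1),"blue frac",b[t&(x>=a)&(x<a+8)].mean().round(2))
s=ctrl.read_state(); M=R.from_euler("xyz",s["tool_rot"]).as_matrix()
c=(184.4,4.4,90-np.degrees(np.arcsin(-M[2,2])))
q,o=run(s["qpos"],c,[((375,-40,430),150,-30,32),((420,-40,450),150,-31,75),((430,-20,520),184,-99.7,75),((440,-20,620),184,-99.7,0),((440,100,620),105,-99.7,0),((431.4,198.6,622),80.3,-99.7,0)],dt=9)
E
```

```text
grasp airlock [-49.5  -0.9  74.4] fk [-48.9  -3.   74.4] psi 4.42 tau 63.65 roll -0.03 force(airlock) [-0.6 -0.1 -0.4] 54.12742084830988 0.0
[336.09 559.45 381.72 328.46   1.57 -11.7  -17.08   0.69]
[0.1 0.1 0.2 0.3 0.3 0.3]
new front 2941 x0 10.76 yaw rel 0.05 [-16.9  14.1] [38.3 79.7]
blue 1039 [[9.2, -16.4, 72.4], [12.8, 13.8, 85.1]]
tops x 6 248 [-15.4  12.5] blue frac 1.0
((375, -40, 430), 150, -30, 32) n 4 tcp [526.0, -127.0, 151.0] [-0.11, 0.59, 0.2, 2.38, 2.7, 0.35, -1.61] margin 0.03 sp 0.7
((420, -40, 450), 150, -31, 75) n 6 tcp [692.0, -203.0, 365.0] [-0.21, 0.59, 0.35, 2.26, 2.66, 0.93, -1.57] margin 0.03 sp 0.8
((430, -20, 520), 184, -99.7, 75) n 12 tcp [377.0, -333.0, 435.0] [-0.74, 0.72, 1.17, 2.19, 1.05, 0.76, 1.06] margin 0.03 sp 2.7
((440, -20, 620), 184, -99.7, 0) n 9 tcp [440.0, -20.0, 292.0] [-0.34, 0.3, 0.42, 2.03, -0.16, 0.85, 1.81] margin 0.03 sp 1.2
((440, 100, 620), 105, -99.7, 0) n 9 tcp [440.0, 100.0, 292.0] [-0.83, 0.37, 0.75, 2.01, -0.32, 0.88, 0.35] margin 0.03 sp 1.3
((431.4, 198.6, 622), 80.3, -99.7, 0) n 3 tcp [431.0, 199.0, 294.0] [-1.09, 0.44, 0.86, 1.95, -0.41, 0.94, -0.2] margin 0.03 sp 1.5
```

The loaded box's front is square (0.05°), laterally in line (-1.4 against -1.4) and at x = 10.8, which means both boxes are at the bar with no gap. I'll return to the tool-down configuration to shut the door.

Run:
```python
from s6 import *; from pr import pr
s=ctrl.read_state(); M=R.from_euler("xyz",s["tool_rot"]).as_matrix()
c=(184.4,4.4,90-np.degrees(np.arcsin(-M[2,2])))
q,o=run(s["qpos"],c,[((375,-40,430),150,-30,32),((420,-40,450),150,-31,75)],dt=10); pr(o)
```

```text
[336.09 559.45 381.72 328.46   1.57 -11.7  -17.08   0.69]
[0.1 0.1 0.2 0.3 0.3 0.3]
((375, -40, 430), 150, -30, 32) n 4 tcp [526.0, -127.0, 151.0] [-0.11, 0.59, 0.2, 2.38, 2.7, 0.35, -1.61] margin 0.03 sp 0.7
((420, -40, 450), 150, -31, 75) n 6 tcp [692.0, -203.0, 365.0] [-0.21, 0.59, 0.35, 2.26, 2.66, 0.93, -1.57] margin 0.03 sp 0.8
"dx": -0.054, "dy": -0.14, "dz": -0.041, "ax": 0.043, "ay": -0.016, "az": 0.086
"dx": -0.064, "dy": -0.144, "dz": -0.036, "ax": 0.046, "ay": -0.016, "az": 0.084
"dx": -0.073, "dy": -0.144, "dz": -0.031, "ax": 0.048, "ay": -0.016, "az": 0.083
"dx": -0.081, "dy": -0.142, "dz": -0.026, "ax": 0.05, "ay": -0.016, "az": 0.082
"dx": -0.161, "dy": 0.01, "dz": -0.007, "ax": 0.001, "ay": -0.08, "az": -0
"dx": -0.16, "dy": 0.01, "dz": -0.004, "ax": 0.002, "ay": -0.08, "az": -0
"dx": -0.16, "dy": 0.009, "dz": -0.001, "ax": 0.002, "ay": -0.08, "az": -0.001
"dx": -0.158, "dy": 0.009, "dz": 0.002, "ax": 0.002, "ay": -0.08, "az": -0.001
"dx": -0.157, "dy": 0.008, "dz": 0.005, "ax": 0.003, "ay": -0.08, "az": -0.001
"dx": -0.155, "dy": 0.007, "dz": 0.007, "ax": 0.003, "ay": -0.08, "az": -0.001
```

Call:
{"op": "step_arm", "data": {"plan": [{"dx":-0.054,"dy":-0.14,"dz":-0.041,"ax":0.043,"ay":-0.016,"az":0.086,"gripper":0.5},{"dx":-0.064,"dy":-0.144,"dz":-0.036,"ax":0.046,"ay":-0.016,"az":0.084,"gripper":0.5},{"dx":-0.073,"dy":-0.144,"dz":-0.031,"ax":0.048,"ay":-0.016,"az":0.083,"gripper":0.5},{"dx":-0.081,"dy":-0.142,"dz":-0.026,"ax":0.05,"ay":-0.016,"az":0.082,"gripper":0.5},{"dx":-0.161,"dy":0.01,"dz":-0.007,"ax":0.001,"ay":-0.08,"az":0,"gripper":0.5},{"dx":-0.16,"dy":0.01,"dz":-0.004,"ax":0.002,"ay":-0.08,"az":0,"gripper":0.5},{"dx":-0.16,"dy":0.009,"dz":-0.001,"ax":0.002,"ay":-0.08,"az":-0.001,"gripper":0.5},{"dx":-0.158,"dy":0.009,"dz":0.002,"ax":0.002,"ay":-0.08,"az":-0.001,"gripper":0.5},{"dx":-0.157,"dy":0.008,"dz":0.005,"ax":0.003,"ay":-0.08,"az":-0.001,"gripper":0.5},{"dx":-0.155,"dy":0.007,"dz":0.007,"ax":0.003,"ay":-0.08,"az":-0.001,"gripper":0.5}]}}

```text
clock: 27.32
eef_pos: [690.4, -201.8, 366.9]
tool_rot: [-3.073, 1.317, 2.668]
force: [0.8, -0.3, -0.1]
width: 42.4
gripper_force: 0.0
```

```bash
python3 st.py
python3 - <<'E'
from s6 import *; from pr import pr
q0=ctrl.read_state()["qpos"]
q,o=run(q0,(150,-31,75),[((430,-20,520),184,-99.7,75),((440,-20,620),184,-99.7,0)],dt=5.6); pr(o[:19]); print(o[:,6].round(1))
E
```

```text
27.325 [ 690.4 -201.8  366.9] [-3.073  1.317  2.668] [-0.217, 0.586, 0.348, 2.262, 2.652, 0.946, -1.574] [ 0.8 -0.3 -0.1] 42.4
x,y,z axes: [[-0.223, 0.114, -0.968], [0.514, 0.858, -0.017], [0.828, -0.501, -0.25]]
[336.09 559.45 381.72 328.46   1.57 -11.7  -17.08   0.69]
[0.1 0.1 0.2 0.3 0.3 0.3]
((430, -20, 520), 184, -99.7, 75) n 19 tcp [377.0, -333.0, 435.0] [-0.73, 0.7, 1.14, 2.19, 1.07, 0.79, 1.04] margin 0.1 sp 1.7
((440, -20, 620), 184, -99.7, 0) n 14 tcp [440.0, -20.0, 292.0] [-0.33, 0.3, 0.4, 2.03, -0.15, 0.85, 1.8] margin 0.1 sp 0.8
"dx": -0.001, "dy": -0.058, "dz": -0.005, "ax": 0.037, "ay": 0.008, "az": -0.05
"dx": -0.004, "dy": -0.064, "dz": -0.005, "ax": 0.038, "ay": 0.006, "az": -0.05
"dx": 0.002, "dy": -0.064, "dz": -0.006, "ax": 0.038, "ay": 0.01, "az": -0.05
"dx": 0.008, "dy": -0.063, "dz": -0.006, "ax": 0.036, "ay": 0.013, "az": -0.05
"dx": 0.014, "dy": -0.062, "dz": -0.006, "ax": 0.035, "ay": 0.017, "az": -0.05
"dx": 0.02, "dy": -0.061, "dz": -0.006, "ax": 0.033, "ay": 0.02, "az": -0.05
"dx": 0.026, "dy": -0.059, "dz": -0.007, "ax": 0.031, "ay": 0.023, "az": -0.05

[... 379 characters left out ...]
5, "az": -0.05
"dx": 0.054, "dy": -0.036, "dz": -0.008, "ax": 0.014, "ay": 0.036, "az": -0.05
"dx": 0.057, "dy": -0.031, "dz": -0.008, "ax": 0.011, "ay": 0.037, "az": -0.05
"dx": 0.06, "dy": -0.025, "dz": -0.008, "ax": 0.007, "ay": 0.038, "az": -0.05
"dx": 0.062, "dy": -0.019, "dz": -0.008, "ax": 0.004, "ay": 0.039, "az": -0.05
"dx": 0.064, "dy": -0.013, "dz": -0.008, "ax": -0, "ay": 0.039, "az": -0.05
"dx": 0.065, "dy": -0.007, "dz": -0.008, "ax": -0.004, "ay": 0.039, "az": -0.05
"dx": 0.066, "dy": -0.001, "dz": -0.009, "ax": -0.007, "ay": 0.038, "az": -0.05
[0.8 0.8 0.8 0.8 0.9 0.9 0.9 1.  1.  1.1 1.2 1.3 1.5 1.7 1.6 1.4 1.2 1.1
 1.  0.6 0.6 0.6 0.6 0.6 0.7 0.7 0.7 0.7 0.8 0.8 0.8 0.8 0.8]
```

Call:
{"op": "step_arm", "data": {"plan": [{"dx":-0.001,"dy":-0.058,"dz":-0.005,"ax":0.037,"ay":0.008,"az":-0.05,"gripper":0.5},{"dx":-0.004,"dy":-0.064,"dz":-0.005,"ax":0.038,"ay":0.006,"az":-0.05,"gripper":0.5},{"dx":0.002,"dy":-0.064,"dz":-0.006,"ax":0.038,"ay":0.01,"az":-0.05,"gripper":0.5},{"dx":0.008,"dy":-0.063,"dz":-0.006,"ax":0.036,"ay":0.013,"az":-0.05,"gripper":0.5},{"dx":0.014,"dy":-0.062,"dz":-0.006,"ax":0.035,"ay":0.017,"az":-0.05,"gripper":0.5},{"dx":0.02,"dy":-0.061,"dz":-0.006,"ax":0.033,"ay":0.02,"az":-0.05,"gripper":0.5},{"dx":0.026,"dy":-0.059,"dz":-0.007,"ax":0.031,"ay":0.023,"az":-0.05,"gripper":0.5},{"dx":0.031,"dy":-0.056,"dz":-0.007,"ax":0.029,"ay":0.026,"az":-0.05,"gripper":0.5},{"dx":0.036,"dy":-0.053,"dz":-0.007,"ax":0.026,"ay":0.028,"az":-0.05,"gripper":0.5},{"dx":0.041,"dy":-0.049,"dz":-0.007,"ax":0.024,"ay":0.031,"az":-0.05,"gripper":0.5},{"dx":0.046,"dy":-0.045,"dz":-0.007,"ax":0.021,"ay":0.033,"az":-0.05,"gripper":0.5},{"dx":0.05,"dy":-0.041,"dz":-0.008,"ax":0.018,"ay":0.035,"az":-0.05,"gripper":0.5},{"dx":0.054,"dy":-0.036,"dz":-0.008,"ax":0.014,"ay":0.036,"az":-0.05,"gripper":0.5},{"dx":0.057,"dy":-0.031,"dz":-0.008,"ax":0.011,"ay":0.037,"az":-0.05,"gripper":0.5},{"dx":0.06,"dy":-0.025,"dz":-0.008,"ax":0.007,"ay":0.038,"az":-0.05,"gripper":0.5},{"dx":0.062,"dy":-0.019,"dz":-0.008,"ax":0.004,"ay":0.039,"az":-0.05,"gripper":0.5},{"dx":0.064,"dy":-0.013,"dz":-0.008,"ax":0,"ay":0.039,"az":-0.05,"gripper":0.5},{"dx":0.065,"dy":-0.007,"dz":-0.008,"ax":-0.004,"ay":0.039,"az":-0.05,"gripper":0.5},{"dx":0.066,"dy":-0.001,"dz":-0.009,"ax":-0.007,"ay":0.038,"az":-0.05,"gripper":0.5}]}}

```text
clock: 29.7
eef_pos: [376.4, -330.8, 435.1]
tool_rot: [-1.837, -0.247, 3.035]
force: [1.2, -0.3, 1.0]
width: 42.8
gripper_force: 0.0
```

```bash
python3 st.py
python3 - <<'E'
from s6 import *; from pr import pr
q0=ctrl.read_state()["qpos"]
q,o=run(q0,(184,-99.7,75),[((440,-20,620),184,-99.7,0),((440,90,640),120,-99.7,0),((431.4,198.6,640),80.3,-99.7,0)],dt=9.8); pr(o); print(o[:,6].round(1))
E
```

```text
29.7 [ 376.4 -330.8  435.1] [-1.837 -0.247  3.035] [-0.73, 0.702, 1.133, 2.186, 1.065, 0.803, 1.051] [ 1.2 -0.3  1. ] 42.8
x,y,z axes: [[-0.964, 0.103, 0.244], [-0.206, 0.287, -0.935], [-0.166, -0.952, -0.255]]
[336.09 559.45 381.72 328.46   1.57 -11.7  -17.08   0.69]
[0.1 0.1 0.2 0.3 0.3 0.3]
((440, -20, 620), 184, -99.7, 0) n 8 tcp [440.0, -20.0, 292.0] [-0.33, 0.3, 0.4, 2.03, -0.15, 0.85, 1.8] margin 0.26 sp 1.4
((440, 90, 640), 120, -99.7, 0) n 7 tcp [440.0, 90.0, 312.0] [-0.76, 0.32, 0.65, 1.98, -0.24, 0.92, 0.54] margin 0.26 sp 1.5
((431.4, 198.6, 640), 80.3, -99.7, 0) n 5 tcp [431.0, 199.0, 312.0] [-1.07, 0.4, 0.81, 1.92, -0.35, 0.97, -0.26] margin 0.26 sp 1.3
"dx": -0.044, "dy": 0.133, "dz": -0.026, "ax": -0.103, "ay": -0.028, "az": 0.01
"dx": -0.037, "dy": 0.135, "dz": -0.032, "ax": -0.101, "ay": -0.025, "az": -0
"dx": -0.038, "dy": 0.139, "dz": -0.038, "ax": -0.101, "ay": -0.025, "az": 0
"dx": -0.039, "dy": 0.143, "dz": -0.043, "ax": -0.101, "ay": -0.025, "az": 0
"dx": -0.04, "dy": 0.148, "dz": -0.048, "ax": -0.101, "ay": -0.025, "az": 0
"dx": -0.041, "dy": 0.153, "dz": -0.
[... 389 characters left out ...]
 0, "az": 0.102
"dx": 0.021, "dy": 0.048, "dz": -0.01, "ax": 0, "ay": 0, "az": 0.102
"dx": 0.028, "dy": 0.044, "dz": -0.01, "ax": 0, "ay": 0, "az": 0.102
"dx": 0.035, "dy": 0.039, "dz": -0.01, "ax": 0, "ay": 0, "az": 0.102
"dx": 0.041, "dy": 0.033, "dz": -0.01, "ax": 0, "ay": 0, "az": 0.102
"dx": 0.066, "dy": 0.031, "dz": 0, "ax": 0, "ay": 0, "az": 0.088
"dx": 0.069, "dy": 0.022, "dz": 0, "ax": 0, "ay": 0, "az": 0.088
"dx": 0.072, "dy": 0.012, "dz": 0, "ax": 0, "ay": 0, "az": 0.088
"dx": 0.073, "dy": 0.002, "dz": 0, "ax": 0, "ay": 0, "az": 0.088
"dx": 0.072, "dy": -0.008, "dz": 0, "ax": 0, "ay": 0, "az": 0.088
[1.  1.1 1.1 1.2 1.3 1.3 1.4 1.4 1.5 1.5 1.5 1.4 1.4 1.4 1.4 1.3 1.3 1.3
 1.3 1.2]
```

Call:
{"op": "step_arm", "data": {"plan": [{"dx":-0.044,"dy":0.133,"dz":-0.026,"ax":-0.103,"ay":-0.028,"az":0.01,"gripper":0.6},{"dx":-0.037,"dy":0.135,"dz":-0.032,"ax":-0.101,"ay":-0.025,"az":0,"gripper":0.6},{"dx":-0.038,"dy":0.139,"dz":-0.038,"ax":-0.101,"ay":-0.025,"az":0,"gripper":0.6},{"dx":-0.039,"dy":0.143,"dz":-0.043,"ax":-0.101,"ay":-0.025,"az":0,"gripper":0.6},{"dx":-0.04,"dy":0.148,"dz":-0.048,"ax":-0.101,"ay":-0.025,"az":0,"gripper":0.6},{"dx":-0.041,"dy":0.153,"dz":-0.052,"ax":-0.101,"ay":-0.025,"az":0,"gripper":0.6},{"dx":-0.043,"dy":0.159,"dz":-0.054,"ax":-0.101,"ay":-0.025,"az":0,"gripper":0.6},{"dx":-0.044,"dy":0.166,"dz":-0.056,"ax":-0.101,"ay":-0.025,"az":0,"gripper":0.6},{"dx":-0.004,"dy":0.052,"dz":-0.01,"ax":0,"ay":0,"az":0.102,"gripper":0.6},{"dx":0.005,"dy":0.052,"dz":-0.01,"ax":0,"ay":0,"az":0.102,"gripper":0.6},{"dx":0.013,"dy":0.051,"dz":-0.01,"ax":0,"ay":0,"az":0.102,"gripper":0.6},{"dx":0.021,"dy":0.048,"dz":-0.01,"ax":0,"ay":0,"az":0.102,"gripper":0.6},{"dx":0.028,"dy":0.044,"dz":-0.01,"ax":0,"ay":0,"az":0.102,"gripper":0.6},{"dx":0.035,"dy":0.039,"dz":-0.01,"ax":0,"ay":0,"az":0.102,"gripper":0.6},{"dx":0.041,"dy":0.033,"dz":-0.01,"ax":0,"ay":0,"az":0.102,"gripper":0.6},{"dx":0.066,"dy":0.031,"dz":0,"ax":0,"ay":0,"az":0.088,"gripper":0.6},{"dx":0.069,"dy":0.022,"dz":0,"ax":0,"ay":0,"az":0.088,"gripper":0.6},{"dx":0.072,"dy":0.012,"dz":0,"ax":0,"ay":0,"az":0.088,"gripper":0.6},{"dx":0.073,"dy":0.002,"dz":0,"ax":0,"ay":0,"az":0.088,"gripper":0.6},{"dx":0.072,"dy":-0.008,"dz":0,"ax":0,"ay":0,"az":0.088,"gripper":0.6}]}}

```text
clock: 32.2
eef_pos: [431.7, 199.8, 311.9]
tool_rot: [3.135, 0.001, 1.397]
force: [0.7, -0.3, 1.1]
width: 51.4
gripper_force: 0.0
```

Call:
{"op": "step_arm", "data": {"plan": [{"dx":0,"dy":0,"dz":0,"ax":0,"ay":0,"az":0,"gripper":0.6}]}}

```text
clock: 32.33
eef_pos: [431.5, 200.6, 311.5]
tool_rot: [3.135, 0.002, 1.406]
force: [0.1, -0.9, -0.4]
width: 51.4
gripper_force: 0.0
```

```bash
python3 st.py
python3 - <<'E'
from h import *
s=ctrl.read_state(); M=R.from_euler("xyz",s["tool_rot"]).as_matrix(); im=grab("wrist"); C=cloud(im); z=C[...,2]
m=(z>160)&(z<182)&(abs(C[...,0]-431)<35)&(abs(C[...,1]-199)<35); P=C[m]; print(len(P)); t=P[P[:,2]>172]; print("bar top",len(t),np.median(t,0) if len(t) else 0, t.min(0),t.max(0)) if len(t) else 0
d=np.array([431.4,198.6,s["eef_pos"][2]])-s["eef_pos"]; print("to recorded handle, tool units",(M.T@d/300).round(4))
if len(t): d=np.r_[np.median(t[:,:2],0),s["eef_pos"][2]]-s["eef_pos"]; print("to seen",(M.T@d/300).round(4))
E
```

```text
32.325 [431.5 200.6 311.5] [3.135e+00 2.000e-03 1.406e+00] [-1.074, 0.394, 0.806, 1.925, -0.339, 0.96, -0.274] [ 0.1 -0.9 -0.4] 51.4
x,y,z axes: [[0.164, 0.986, -0.002], [0.986, -0.164, 0.006], [0.006, -0.003, -1.0]]
858
bar top 372 [432.72691302 178.81709391 177.11158119] [396.00330918 164.54757714 172.00324644] [465.86491555 210.50884986 181.94776417]
to recorded handle, tool units [-0.0067  0.0009  0.    ]
to seen [-0.071   0.0161  0.0002]
```

Run:
```python
from h import *
s=ctrl.read_state(); M=R.from_euler("xyz",s["tool_rot"]).as_matrix(); im=grab("wrist"); C=cloud(im); z=C[...,2]
m=(z>150)&(z<182)&(abs(C[...,0]-431)<35)&(C[...,1]>186)&(C[...,1]<225); P=C[m]; t=P[P[:,2]>174]
print(len(P),len(t),np.median(P,0).round(1)); 
if len(t): print(t.mean(0).round(1),t.min(0).round(1),t.max(0).round(1))
```

```text
337 154 [433.7 204.  171.9]
[434.7 204.6 176.7] [428.4 198.5 174.1] [440.6 210.6 178.2]
```

Call:
{"op": "step_arm", "data": {"plan": [{"dx":0.015,"dy":0.008,"dz":0.1,"ax":0,"ay":0,"az":0.031,"gripper":0.6},{"dx":0,"dy":0,"dz":0.2,"ax":0,"ay":0,"az":0,"gripper":0.6},{"dx":0,"dy":0,"dz":0.2,"ax":0,"ay":0,"az":0,"gripper":0.6},{"dx":0,"dy":0,"dz":0,"ax":0,"ay":0,"az":0,"gripper":0},{"dx":0,"dy":0,"dz":0,"ax":0,"ay":0,"az":0,"gripper":0},{"dx":0,"dy":0,"dz":0,"ax":0,"ay":0,"az":0,"gripper":0}]}}

```text
clock: 33.17
eef_pos: [434.7, 203.3, 163.6]
tool_rot: [3.138, -0.001, 1.353]
force: [-4.1, 1.5, -4.5]
width: 11.4
gripper_force: 58.7
```

Call:
{"op": "step_arm", "data": {"plan": [{"dx":-0.0575,"dy":-0.016,"dz":0,"ax":0,"ay":0,"az":-0.0889,"gripper":0},{"dx":-0.0575,"dy":-0.016,"dz":0,"ax":0,"ay":0,"az":-0.0889,"gripper":0},{"dx":-0.0575,"dy":-0.016,"dz":0,"ax":0,"ay":0,"az":-0.0889,"gripper":0}]}}

```text
clock: 33.55
eef_pos: [416.8, 152.9, 163.6]
tool_rot: [3.136, 0.002, 1.778]
force: [-0.2, 2.1, -8.8]
width: 11.5
gripper_force: 58.5
```

Call:
{"op": "step_arm", "data": {"plan": [{"dx":-0.0575,"dy":-0.016,"dz":0,"ax":0,"ay":0,"az":-0.0889,"gripper":0},{"dx":-0.0575,"dy":-0.016,"dz":0,"ax":0,"ay":0,"az":-0.0889,"gripper":0},{"dx":-0.0575,"dy":-0.016,"dz":0,"ax":0,"ay":0,"az":-0.0889,"gripper":0},{"dx":-0.0575,"dy":-0.016,"dz":0,"ax":0,"ay":0,"az":-0.0889,"gripper":0}]}}

```text
clock: 34.05
eef_pos: [427.7, 82.1, 163.6]
tool_rot: [3.137, 0.007, 2.335]
force: [1.1, 2.7, -13.8]
width: 11.8
gripper_force: 58.4
```

Call:
{"op": "step_arm", "data": {"plan": [{"dx":-0.0575,"dy":-0.016,"dz":0,"ax":0,"ay":0,"az":-0.0889,"gripper":0},{"dx":-0.0575,"dy":-0.016,"dz":0,"ax":0,"ay":0,"az":-0.0889,"gripper":0},{"dx":-0.0575,"dy":-0.016,"dz":0,"ax":0,"ay":0,"az":-0.0889,"gripper":0}]}}

```text
clock: 34.42
eef_pos: [459.9, 39.4, 163.7]
tool_rot: [3.14, 0.009, 2.754]
force: [3.0, 6.5, -18.0]
width: 11.4
gripper_force: 58.6
```

```bash
cat > dr.py <<'E'
from h import *
s=ctrl.read_state(); M=R.from_euler("xyz",s["tool_rot"]).as_matrix()
v=s["eef_pos"][:2]-[543.6,136.8]; th=(254.8-np.degrees(np.arctan2(v[1],v[0]))%360); y=np.degrees(s["tool_rot"][2])%360
print(s["clock"],s["eef_pos"].round(1),"theta",th.round(1),"r",np.linalg.norm(v).round(1),"tool slip",(184.4-th-y).round(1),s["force"].round(1),s["qpos"].round(2).tolist())
a=np.radians(254.8); t=np.array([543.6+128.4*np.cos(a),136.8+128.4*np.sin(a),s["eef_pos"][2]]); print("shut at",t.round(1),"tool units",(M.T@(t-s["eef_pos"])/300).round(4))
E
python3 dr.py
```

```text
34.425 [459.9  39.4 163.7] theta 25.5 r 128.4 tool slip 1.1 [  3.    6.5 -18. ] [-0.26, 0.51, 0.16, 2.13, -0.16, 0.5, 1.2]
shut at [509.9  12.9 163.7] tool units [-0.1877 -0.0188  0.0017]
```

Call:
{"op": "step_arm", "data": {"plan": [{"dx":-0.0575,"dy":-0.016,"dz":0.003,"ax":0,"ay":0,"az":-0.0889,"gripper":0},{"dx":-0.0575,"dy":-0.016,"dz":0.003,"ax":0,"ay":0,"az":-0.0889,"gripper":0},{"dx":-0.04,"dy":-0.01,"dz":0.002,"ax":0,"ay":0,"az":-0.06,"gripper":0},{"dx":0,"dy":0,"dz":0,"ax":0,"ay":0,"az":0,"gripper":0}]}}

```text
clock: 34.92
eef_pos: [503.2, 14.8, 163.5]
tool_rot: [-3.14, 0.014, 3.122]
force: [0.9, 2.6, 7.0]
width: 11.3
gripper_force: 61.3
```

```bash
python3 dr.py
```

```text
34.925 [503.2  14.8 163.5] theta 3.1 r 128.6 tool slip 2.4 [0.9 2.6 7. ] [-0.12, 0.55, 0.05, 2.02, -0.05, 0.56, 1.51]
shut at [509.9  12.9 163.5] tool units [-0.0226 -0.0058  0.0003]
```

Near shut, about 3° left. I'll push it home.

Call:
{"op": "step_arm", "data": {"plan": [{"dx":-0.013,"dy":-0.003,"dz":0,"ax":0,"ay":0,"az":-0.018,"gripper":0},{"dx":-0.013,"dy":-0.002,"dz":-0.001,"ax":0,"ay":0,"az":-0.018,"gripper":0},{"dx":0,"dy":0,"dz":0,"ax":0,"ay":0,"az":0,"gripper":0}]}}

```text
clock: 35.3
eef_pos: [509.3, 12.9, 163.5]
tool_rot: [-3.138, 0.011, -3.105]
force: [0.0, 1.0, 6.5]
width: 11.4
gripper_force: 61.1
```

Call:
{"op": "step_arm", "data": {"plan": [{"dx":-0.01,"dy":0,"dz":0,"ax":0,"ay":0,"az":0,"gripper":0},{"dx":0,"dy":0,"dz":0,"ax":0,"ay":0,"az":0,"gripper":0}]}}

```text
clock: 35.55
eef_pos: [511.3, 12.4, 163.5]
tool_rot: [-3.137, 0.009, -3.105]
force: [-2.4, -1.4, 8.9]
width: 11.5
gripper_force: 61.4
```

```bash
python3 dr.py
```

```text
35.55 [511.3  12.4 163.5] theta -0.7 r 128.5 tool slip 3.0 [-2.4 -1.4  8.9] [-0.11, 0.56, 0.04, 2.0, -0.03, 0.57, 1.55]
shut at [509.9  12.9 163.5] tool units [ 0.0046  0.0018 -0.0001]
```

Call:
{"op": "step_arm", "data": {"plan": [{"dx":-0.012,"dy":0,"dz":0,"ax":0,"ay":0,"az":0,"gripper":0},{"dx":0,"dy":0,"dz":0,"ax":0,"ay":0,"az":0,"gripper":0}]}}

```text
clock: 35.8
eef_pos: [511.5, 12.4, 163.4]
tool_rot: [-3.137, 0.002, -3.105]
force: [-11.4, -1.0, 15.6]
width: 11.2
gripper_force: 62.4
```

Call:
{"op": "step_arm", "data": {"plan": [{"dx":-0.012,"dy":0,"dz":0,"ax":0,"ay":0,"az":0,"gripper":0},{"dx":0,"dy":0,"dz":0,"ax":0,"ay":0,"az":0,"gripper":0}]}}

```text
clock: 36.05
eef_pos: [511.6, 12.4, 163.4]
tool_rot: [-3.137, -0.005, -3.105]
force: [-18.7, -1.0, 24.0]
width: 11.1
gripper_force: 63.3
```

The door is on its stop at the same handle position as at the start. I'll ease off, release and lift away.

Call:
{"op": "step_arm", "data": {"plan": [{"dx":0.014,"dy":0,"dz":0,"ax":0,"ay":0,"az":0,"gripper":0},{"dx":0,"dy":0,"dz":0,"ax":0,"ay":0,"az":0,"gripper":0.3},{"dx":0,"dy":0,"dz":0,"ax":0,"ay":0,"az":0,"gripper":0.6},{"dx":0,"dy":0,"dz":0,"ax":0,"ay":0,"az":0,"gripper":0.6},{"dx":0,"dy":0,"dz":-0.1,"ax":0,"ay":0,"az":0,"gripper":0.6},{"dx":0,"dy":0,"dz":-0.18,"ax":0,"ay":0,"az":0,"gripper":0.6},{"dx":0,"dy":0,"dz":-0.18,"ax":0,"ay":0,"az":0,"gripper":0.6},{"dx":0.15,"dy":0,"dz":-0.1,"ax":0,"ay":0,"az":0,"gripper":0.6},{"dx":0,"dy":0,"dz":0,"ax":0,"ay":0,"az":0,"gripper":0.6},{"dx":0,"dy":0,"dz":0,"ax":0,"ay":0,"az":0,"gripper":0.6}]}}

```text
clock: 37.3
eef_pos: [468.2, 12.4, 328.5]
tool_rot: [-3.139, 0.007, -3.104]
force: [-0.4, -0.1, 0.4]
width: 51.2
gripper_force: 0.0
```

```bash
python3 st.py
python3 - <<'E'
from s6 import *
im=grab("wrist"); C=cloud(im); Q=(C-O)@A; x,y,z=Q[...,0],Q[...,1],Q[...,2]
m=(z>184)&(z<196)&(x>-40)&(x<30)&(abs(y)<85)
e=np.array([Q[v[0],u] for u in range(640) for v in[m[:,u].nonzero()[0]] if len(v)]); e=e[abs(e[:,1])<72]
k=np.polyfit(e[:,1],e[:,0],1); g=abs(e[:,0]-np.polyval(k,e[:,1]))<2.5; k=np.polyfit(e[g,1],e[g,0],1); print("door face x0",k[1].round(2),"angle",np.degrees(np.arctan(k[0])).round(2),len(e))
b=(z>168)&(z<181)&(x>-60)&(x<-20)&(abs(y+40)<15); P=Q[b]; print("bar",len(P),np.median(P,0).round(1) if len(P) else 0)
t=grab("top"); T=cloud(t); H=cv2.cvtColor(t["color"],cv2.COLOR_RGB2HSV).astype(int)
for nm,u0,u1,v0,v1,a,bb in(("bottle",445,465,222,242,30,75),("cyl",405,435,200,225,20,150),("dropper",198,230,225,255,20,150),("turq",360,385,160,190,30,70)):
    q=T[v0:v1,u0:u1].reshape(-1,3); q=q[(q[:,2]>a)&(q[:,2]<bb)]; print(nm,len(q),np.median(q,0).round(1),q[:,2].max().round())
r=((H[...,0]<8)|(H[...,0]>172))&(H[...,1]>140)&(H[...,2]>80); r[:,:280]=0; r[:,350:]=0; print("T top z",np.median(T[r],0).round(1),r.sum())
bl=(abs(H[...,0]-110)<14)&(H[...,1]>60)&(H[...,2]>60); bl[:170]=0; bl[230:]=0; bl[:,:285]=0; bl[:,350:]=0; print("blue in airlock px",np.argwhere(bl).mean(0) if bl.any() else None, bl.sum())
E
```

```text
37.3 [468.2  12.4 328.5] [-3.139  0.007 -3.104] [-0.129, 0.274, 0.052, 1.905, -0.014, 0.956, 1.538] [-0.4 -0.1  0.4] 51.2
x,y,z axes: [[-0.999, -0.037, -0.007], [-0.037, 0.999, -0.002], [0.007, -0.002, -1.0]]
[336.09 559.45 381.72 328.46   1.57 -11.7  -17.08   0.69]
[0.1 0.1 0.2 0.3 0.3 0.3]
door face x0 -10.45 angle 0.16 115
bar 243 [-40.8 -40.9 174.8]
bottle 69 [ 493.5 -381.9   54.1] 67.0
cyl 100 [ 557.8 -269.7  105.2] 138.0
dropper 304 [482.9 376.1  67.4] 137.0
turq 132 [ 679.8 -119.    49.5] 59.0
T top z [649.7  64.9 231.9] 109
blue in airlock px [207.54901961 316.93137255] 102
```

The door is shut: its face is at x = -10.5 and 0.16°, within noise, and the bar is back in place. The glassware hasn't moved, the gate is shut and the blue cassette is inside. I'll hand the job in.

```bash
python3 -c "
from cell import ctrl
print(ctrl.finish_job())"
```

```text
the job is handed in; nothing more can be done
None
```

I handed the job in at 37 s of the 72 s limit, with no verdict returned: the gate was pressed home at 43 N first, the blue cassette stands square and flush in front of the grey one, the outer door is shut on its stop, and the glassware hasn't moved.

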